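# Change over the melting pots and put the bench in order

### The arm

A 6-joint arm with a two-finger parallel gripper is mounted at the origin on the work surface. World frame = base frame: x ahead of the robot, y to its left, z up, the work surface at z = 0. Lengths are in m, angles in rad, forces in N, time in s.
With the tool pointing down it reaches from about 0.375 to 0.975 m from the base axis. Payload 3.8 kg.
Tool frame: the origin (TCP) lies midway between the tips of the shut fingers; the grasp point (between the pads) lies 19 mm behind it (robot.hold_point_z is the z of the grasp point in the tool frame, in m); z points along the fingers, y is the direction in which the jaws open and shut (so a half turn about z gives the same grasp; the last joint's range is limited). The gripper opens to 85 mm and grips with 20 to 120 N. Pads are 22 mm wide; open, the fingers measure 114 mm over their backs; the gripper's body (76 mm by 85 mm) begins 54 mm behind the grasp point. The pads swing forward as they close: fully open they stand 13 mm farther back than shut.
Start: joints at [1.085, 0.264, 1.604, -0, 1.274, -0.037], TCP at [0.293, 0.608, 0.231] pointing down, gripper open.
Joint ranges: [-2.63, 2.63], [-0.94, 2.18], [0.31, 2.57], [-1.31, 4.45], [0, 2.66], [-2.55, 2.55]. Speed limits (rad/s): [2.57, 2.57, 3.14, 3.14, 3.14, 3.14].

### API

Orientations are given as a unit quaternion [w, x, y, z].
In Python, from cell import readout, read_camera, robot gives the robot as it stands.
- The arm moves only by the tool carry_out, never from a script. Its argument "moves" is a list of rows, each a list of 5 numbers: the finger opening in cm, from 0 to 8.54, then the shift along the tool's x, y, z in cm, then the turn about the tool's z in rad. A call has 1 to 10 rows; each row is the pose to reach, as a shift and turn from the pose measured when the call began, along the tool's axes at that moment; what a row does not reach only later rows make up. A row lasts 1/8 s, in which the tool goes at most 62.5 mm and 10.7 degrees, less where a joint would pass 70% of its speed; a pose out of reach is approached as far as the arm can. A call with a gripper value outside its range is refused whole. The fingers move at their own pace and stop on an object; "newtons" is the grip in N (left out, the last holds). Time passes only in rows, so rows that repeat a pose let the fingers close. It gives the time, the measured TCP pose, the force and the opening at its end, in the units of the state.
- readout.sense(): the state, without advancing time (a new reading comes with each control period).
- read_camera(name): name is "scene" or "side" or "wrist"; returns a dict with "pixels" (384x512x3 uint8, blue, green, red), "fov_y" (degrees; the focal length in pixels is half the picture's height over the tangent of half this angle, whatever the lens; pixels are square), "cx", "cy" (the principal point, pixels), "position" and "orientation" of the camera in the world; the wrist camera has in their place "mount" (4x4, takes a point from camera to tool coordinates, whose origin is the TCP and whose axes are the flange's). Camera axes: x right, y down, z forward; pixel columns grow to the right and rows downward; lengths in m; the calibration is good to about 2 mm. A picture is of the moment at which its call begins: read the wrist's pose just before it. There is no depth.
- robot.finish_job(): hands the job in, once; it reports no verdict.
The state is a dict: "time_s": time; "q": joint angles; "qvel": joint speeds; "effort": joint torques, N m; "tcp_pos": TCP position; "ee_rot": TCP orientation; "contact_force": force on the tool from outside, world axes, zero at the start; "moment": the same for the moment, N m; "finger_gap": opening from 0.0 (shut) to 1.0 (fully open).
Only numpy, scipy, OpenCV 4.12 (cv2) and the standard library are available. Lean on these libraries where they do the work, as an engineer would, in place of code of your own. Each camera call takes 0.05 s, during which the arm holds its last target. There are 200 camera calls.

### The job

Slide the shallow pan off the hob's heating position so that it stands centred on the free resting position at the end of the hob, then slide the tall saucepan so that it stands centred on the heating position; both are full, so keep them flat on the glass, never lifted or tipped. Push every stirring rod on the bench down into a spring clip of its own on the rack until it is fully home, and put the thermometer handset into its charging cradle, screen up and head at the wide end. Leave the oil bottle, the tape and the tin alone.

Things in the scene. Friction and masses are not known exactly. Their poses are not given: they have to be found in the camera images.
- hob: fixed flat hob: level black glass top on a steel body, 180 mm deep (its x), 430 mm long (its y), 55 mm high. Three round positions in a row along its y, centred at y = -150, 0 and +150 mm: the middle one heats, the end ones are for resting (thin white rings, 128 mm). Pots slide on the glass. Origin: centre of its underside, z up
- heating_zone (a point): centre of the heating position, on the glass top: the middle of the hob's three positions, printed with a white double ring (132 mm) and a brownish disc. Axes as the hob's
- rest_centre (a point): centre of the resting position, on the glass top: the free ring at one end of the hob (either end), printed with a grey disc 100 mm across. The saucepan starts on the ring at the other end
- pan: shallow steel pan, lid on, 110 mm across, 46 mm high, lid knob 22 mm across (top at 69 mm), 0.6 to 0.95 kg. Origin: centre of its underside; z up. Straight level black handle, 20 mm wide, 14 mm thick, along its -x from 55 to 145 mm from the centre, mid-height 34 mm above the underside. Starts on the heating position, handle roughly towards the robot
- saucepan: tall steel saucepan, lid on, 100 mm across, 82 mm high, lid knob 22 mm across (top at 105 mm), 0.6 to 0.95 kg. Origin: centre of its underside; z up. Straight level black handle, 20 mm wide, 14 mm thick, along its -x from 50 to 145 mm from the centre, mid-height 60 mm above the underside, roughly towards the robot
- rack: fixed clip rack: grey base 245 x 104 x 12 mm, origin at the centre of its underside. Four clips 60 mm apart along its x; a rod lies along its y. Each clip is a pair of 12 mm wide forks, 40 mm to either side of the rod's middle (68 mm free between them for fingers). Fork floor 50 mm above the bench; flared tips 85 mm above the bench, 28 mm apart
- clip0 (a point): where a rod's origin lies when fully home in this clip, 57 mm above the bench; axes as the rack's (y along the rod, blade to either end). On its -x a fixed aluminium upright, on +x a sprung steel jaw hinged below that swings outward: push the rod straight down between them, about 5 to 10 N, until the jaw snaps over it and holds it down on the fork floor
- clip1 (a point): the same for the second clip
- clip2 (a point): the same for the third clip
- clip3 (a point): the same for the fourth clip
- handset: black thermometer handset, 150 mm long, lying flat, screen up. Origin: centre of its underside; x along it towards the head. Handle part 44 mm wide and 28 mm high from x = -75 to +30 mm; head 58 mm wide and 30 mm high from x = 30 to 75 mm, with a pale screen on top. 0.16 kg
- handset_head (a point): point in the middle of the handset's head, 52.5 mm along x from its origin, 15 mm up
- cradle_seat (a point): where the handset's origin lies when seated: centre of the cradle's floor, 12 mm above the bench; x towards the wide (head) end. Fixed grey tray, 186 x 86 mm; walls 14 mm high above its floor at the ends (158 mm apart inside) and corners: 66 mm apart at the head end (x 35 to 75 mm), 52 mm at the tail (x -75 to -53 mm); sides open between. About 4 mm of play all round
- cradle_head (a point): where the middle of the handset's head lies when it is seated: 52.5 mm along x from the seat, 15 mm above the cradle floor
- oil: bystander: steel oil bottle, 56 mm across, 160 mm high; origin at its underside
- tape: bystander: roll of black tape, 100 mm across, 45 mm high; origin at its underside
- paste: bystander: steel tin of paste, 72 mm across, 60 mm high; origin at its underside
- rod0: stirring rod: round steel shaft, 14 mm across and 120 mm long, with a flat black rubber blade 30 mm wide, 6 mm thick, from 58 to 100 mm along +x. Origin: on the axis, at the middle of the shaft; x along the rod towards the blade. 0.09 kg. It lies on the bench (axis 7 mm up) and the blade keeps it from rolling. Three or four of the four rods are there
- rod1: stirring rod like rod0; may be absent
- rod2: stirring rod like rod0; may be absent
- rod3: stirring rod like rod0; may be absent
There are look-alikes about, which are no part of the job. Leave any pink look-alike of the part that bears cradle_seat alone.

How it is judged:
By the outcome, as a careful person would: the job done as asked, in the order asked, and still so for the second after the job is handed in, with the robot touching nothing.
Of rod0, rod1, rod2, rod3 only 3 to 4 are there at a start; the rules pass over those that are not, and their reading is None.
At some moment in a run one of pan, saucepan, handset may be knocked a few centimetres aside while the robot is not near it.
Once in a run the grip may slacken for a moment while it holds something.
It also fails if it takes over 200 s, if anything falls off the work surface, if the arm or the gripper's body presses on something with over 40 N, if the wrist force passes 120 N, or if a joint passes its speed limit or range.

## Working session

There is one attempt and no reset: what is moved stays moved. The work goes in short steps, Python scripts to look and compute and a tool call to move; the robot and the scene stay as the last step left them, time stands still between calls to the robot, and variables do not carry over. Pictures are saved under pics/ and viewed, about 12 in all and at most 16, crops included, and the job is handed in when it is done.

Besides the shell and the picture viewer there is one more tool, called after "Call:" as name(argument=value, ...), one argument or row to a line, values as JSON. carry_out: Moves the arm, as the interface text tells. Its arguments: {"type":"object","properties":{"moves":{"type":"array"},"newtons":{"type":"number"}},"required":["moves"]}

```bash
ls -la; mkdir -p pics; cat > h.py <<'E'
import numpy as np, cv2
from scipy.spatial.transform import Rotation as R
from cell import readout, read_camera, robot
def rot(q): return R.from_quat([q[1],q[2],q[3],q[0]]).as_matrix()
def shot(name):
    s=readout.sense(); c=read_camera(name); im=np.array(c["pixels"])
    f=im.shape[0]/2/np.tan(np.radians(c["fov_y"])/2)
    if name=="wrist":
        T=np.eye(4);T[:3,:3]=rot(s["ee_rot"]);T[:3,3]=s["tcp_pos"]
        M=T@np.array(c["mount"]).reshape(4,4); Rm,p=M[:3,:3],M[:3,3]
    else: Rm,p=rot(c["orientation"]),np.array(c["position"])
    return dict(im=im,f=f,cx=c["cx"],cy=c["cy"],R=Rm,p=p,s=s,c=c)
def ray(k,uv):
    uv=np.atleast_2d(uv).astype(float)
    d=np.c_[(uv[:,0]-k["cx"])/k["f"],(uv[:,1]-k["cy"])/k["f"],np.ones(len(uv))]@k["R"].T
    return d
def onz(k,uv,z):
    d=ray(k,uv); return k["p"]+d*((z-k["p"][2])/d[:,2])[:,None]
def proj(k,P):
    c=(np.atleast_2d(P)-k["p"])@k["R"]; return np.c_[k["cx"]+k["f"]*c[:,0]/c[:,2],k["cy"]+k["f"]*c[:,1]/c[:,2]]
def st():
    s=readout.sense(); r=rot(s["ee_rot"]); print("t",round(s["time_s"],2),"tcp",np.round(s["tcp_pos"],4),"toolx",np.round(r[:,0],3),"tooly",np.round(r[:,1],3),"F",np.round(s["contact_force"],1),"gap",round(s["finger_gap"],3),"q",np.round(s["q"],2)); return s
E
python3 - <<'E'
from h import *
st(); print(robot.hold_point_z)
for n in ("scene","side","wrist"):
    k=shot(n); cv2.imwrite(f"pics/{n}0.png",k["im"]); print(n,{a:b for a,b in k["c"].items() if a!="pixels"})
a=cv2.imread("pics/scene0.png");b=cv2.imread("pics/side0.png")
cv2.imwrite("pics/scene0b.png",cv2.resize(a,(800,600),interpolation=cv2.INTER_CUBIC))
cv2.imwrite("pics/side0b.png",cv2.resize(b,(800,600),interpolation=cv2.INTER_CUBIC))
E
```

```text
total 12
drwxr-xr-x  3 agent agent 4096 Dec  4 09:23 .
drwxr-xr-x 23 root  root  4096 Dec  4 09:23 ..
drwxr-xr-x  2 agent agent 4096 Dec  4 09:23 pics
t 0.0 tcp [0.2926 0.6075 0.23  ] toolx [-0.901  0.434  0.   ] tooly [ 0.434  0.901 -0.002] F [ 0.2  0.5 -0.4] gap 1.001 q [ 1.09  0.26  1.61 -0.    1.27 -0.04]
-0.0187
scene {'fov_y': 56.7387960125638, 'cx': 250.7511443289125, 'cy': 191.90546439953462, 'position': array([1.17421902, 0.17513771, 0.86413356]), 'orientation': array([-0.19042769,  0.50581417,  0.79105644, -0.28656418])}
side {'fov_y': 54.749335743321936, 'cx': 255.73384296345296, 'cy': 190.51080736609825, 'position': array([ 0.1363665 , -0.75661901,  0.75347639]), 'orientation': array([-0.40381078,  0.87385101, -0.24450364,  0.11635823])}
wrist {'fov_y': 64.98008895471928, 'cx': 255.69365519736937, 'cy': 186.46879433850066, 'mount': array([[-5.02765232e-05, -9.65567220e-01, -2.60153688e-01,
         6.54268637e-02],
       [ 9.99999688e-01, -2.53731965e-04,  7.48475880e-04,
        -4.72776528e-04],
       [-7.88713081e-04, -2.60153569e-01,  9.65566931e-01,
        -1.42054929e-01],
       [ 0.00000000e+00,  0.00000000e+00,  0.00000000e+00,
         1.00000000e+00]])}
```

View pics/scene0b.png

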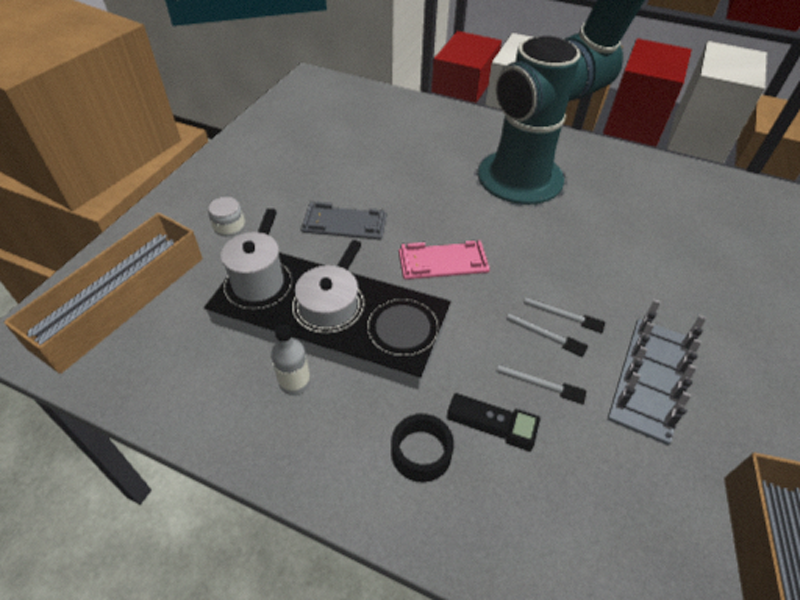

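View pics/side0b.png

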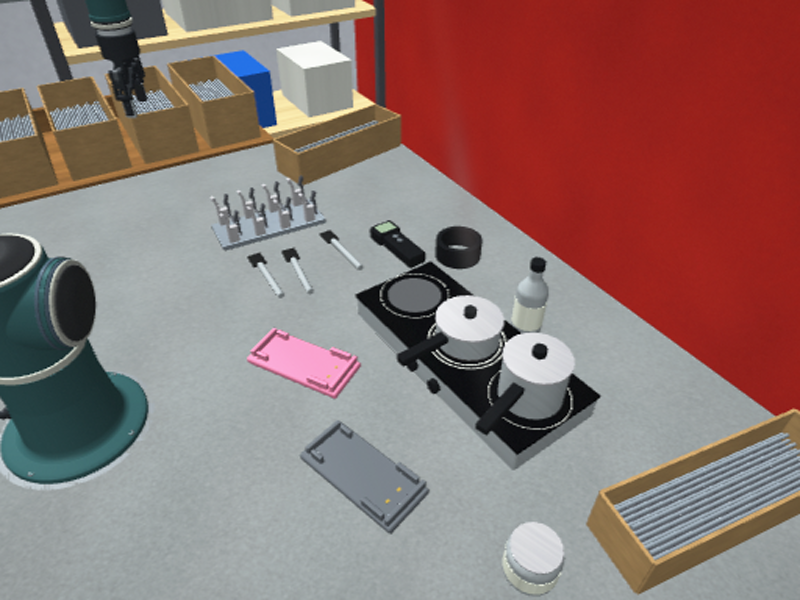

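```bash
python3 - <<'E'
from h import *
S=shot("scene");D=shot("side"); sc=512/800
def tri(a,b):
    da=ray(S,np.array(a)*sc)[0];db=ray(D,np.array(b)*sc)[0]
    A=np.c_[da,-db];x=np.linalg.lstsq(A,D["p"]-S["p"],rcond=None)[0]
    P=S["p"]+da*x[0];Q=D["p"]+db*x[1];return (P+Q)/2,np.linalg.norm(P-Q)
pts={"restdisc":((402,327),(414,295),.055),"hobcornerNearRobotR":((450,302),(357,297),.055),"hobFarR":((425,370),(432,263),.055),
"panknob":((326,284),(470,312),.124),"sauceknob":((249,246),(540,351),.16),"panhandleend":((356,244),(401,359),.089),"saucehandleend":((270,212),(481,428),.115),
"greyA":((305,234),(303,455),.012),"greyB":((308,202),(392,529),.012),"greyC":((385,213),(427,487),.012),"greyD":((383,237),(340,422),.012),
"oilcap":((283,331),(538,264),.16),"paste":((226,206),(533,545),.06),"tape":((422,432),(459,240),.045),
"rod_a_blade":((595,324),(257,258),.007),"rod_a_end":((526,301),(282,294),.007),
"rod_b_blade":((577,346),(290,254),.007),"rod_b_end":((509,318),(309,290),.007),
"rod_c_blade":((574,393),(328,236),.007),"rod_c_end":((499,369),(360,267),.007),
"screen":((525,426),(384,228),.03),"hs_tail":((455,406),(419,260),.014),
"rackA":((670,440),(313,211),.012),"rackB":((610,419),(325,222),.012),"rackC":((640,318),(223,248),.012)}
for n,(a,b,z) in pts.items():
    P,e=tri(a,b);print(n,"tri",np.round(P,3),round(e,4),"S",np.round(onz(S,np.array(a)*sc,z)[0,:2],3),"D",np.round(onz(D,np.array(b)*sc,z)[0,:2],3))
E
```

```text
restdisc tri [ 0.598 -0.059  0.052] 0.0026 S [ 0.599 -0.057] D [ 0.596 -0.063]
hobcornerNearRobotR tri [ 0.504 -0.002  0.049] 0.0079 S [0.505 0.001] D [ 0.502 -0.013]
hobFarR tri [0.676 0.011 0.056] 0.019 S [0.667 0.017] D [0.681 0.002]
panknob tri [ 0.612 -0.206  0.115] 0.0043 S [ 0.617 -0.2  ] D [ 0.606 -0.215]
sauceknob tri [ 0.619 -0.359  0.153] 0.0057 S [ 0.622 -0.351] D [ 0.615 -0.366]
panhandleend tri [ 0.472 -0.217  0.088] 0.0031 S [ 0.471 -0.215] D [ 0.472 -0.219]
saucehandleend tri [ 0.485 -0.403  0.114] 0.0005 S [ 0.486 -0.402] D [ 0.485 -0.404]
greyA tri [ 0.342 -0.326  0.021] 0.1782 S [ 0.421 -0.371] D [ 0.282 -0.249]
greyB tri [ 0.332 -0.418  0.018] 0.007 S [ 0.323 -0.42 ] D [ 0.336 -0.418]
greyC tri [ 0.362 -0.306  0.019] 0.1938 S [ 0.281 -0.24 ] D [ 0.411 -0.39 ]
greyD tri [ 0.356 -0.215  0.007] 0.0101 S [ 0.356 -0.21 ] D [ 0.357 -0.223]
oilcap tri [ 0.758 -0.199  0.153] 0.0042 S [ 0.761 -0.194] D [ 0.753 -0.207]
paste tri [ 0.46  -0.546  0.059] 0.0048 S [ 0.46  -0.543] D [ 0.461 -0.548]
tape tri [0.778 0.052 0.049] 0.0103 S [0.772 0.055] D [0.784 0.052]
rod_a_blade tri [0.402 0.267 0.008] 0.0063 S [0.398 0.269] D [0.404 0.264]
rod_a_end tri [0.402 0.128 0.007] 0.0071 S [0.398 0.13 ] D [0.403 0.123]
rod_b_blade tri [0.469 0.246 0.007] 0.0074 S [0.465 0.248] D [0.471 0.241]
rod_b_end tri [0.455 0.11  0.005] 0.0026 S [0.455 0.111] D [0.455 0.107]
rod_c_blade tri [0.572 0.264 0.007] 0.0043 S [0.57  0.266] D [0.572 0.261]
rod_c_end tri [0.579 0.127 0.005] 0.0062 S [0.578 0.129] D [0.579 0.121]
screen tri [0.683 0.202 0.026] 0.0049 S [0.683 0.204] D [0.681 0.194]
hs_tail tri [0.693 0.079 0.013] 0.0141 S [0.688 0.084] D [0.695 0.07 ]
rackA tri [ 0.595  0.426 -0.01 ] 0.0317 S [0.596 0.431] D [0.585 0.368]
rackB tri [0.595 0.332 0.001] 0.0082 S [0.598 0.333] D [0.589 0.31 ]
rackC tri [0.351 0.343 0.008] 0.0095 S [0.349 0.346] D [0.352 0.331]
```

Call:
carry_out(
  moves=[
    [8.5,-6,-6,-3,0.18],
    [8.5,-12,-12,-6,0.36],
    [8.5,-17,-18,-9,0.54],
    [8.5,-22,-24,-11,0.72],
    [8.5,-27,-29,-13,0.9],
    [8.5,-31,-34,-13,1.08],
    [8.5,-36,-39,-13,1.26],
    [8.5,-40,-43,-13,1.44],
    [8.5,-45,-48,-13,1.62],
    [8.5,-49,-52,-13,1.8],
  ],
)

```text
time_s: 1.5
tcp_pos: [0.4744, 0.0271, 0.3585]
ee_rot: [0.001, 0.903, 0.429, 0.0]
contact_force: [0.5, 0.6, -0.3]
finger_gap: 0.993
```

```bash
cat >> h.py <<'E'
def to(P,yaw=None):
    """print tool shift (cm) and turn to reach world TCP P with tool-y at angle yaw (mod pi unless exact)"""
    s=st(); r=rot(s["ee_rot"]); d=(np.array(P)-s["tcp_pos"])@r*100
    a=np.arctan2(r[1,1],r[0,1]); t=0 if yaw is None else -((yaw-a+np.pi)%(2*np.pi)-np.pi)
    print("-> shift cm",np.round(d,2),"turn",round(t,3)); return d,t
E
python3 -c "
from h import *
to((.55,-.2,.36),-1.49)"
```

```text
t 1.5 tcp [0.4744 0.0271 0.3585] toolx [ 0.632  0.775 -0.   ] tooly [ 0.775 -0.632  0.001] F [ 0.5  0.6 -0.3] gap 0.993 q [ 0.01 -0.18  1.83 -0.    1.48  0.69]
-> shift cm [-12.82  20.21  -0.13] turn 0.806
```

Call:
carry_out(
  moves=[
    [8.5,-3,4.5,0,0.18],
    [8.5,-6,9,0,0.36],
    [8.5,-9,14,0,0.54],
    [8.5,-12.8,20,0,0.72],
    [8.5,-12.8,20.2,0,0.806],
    [8.5,-12.8,20.2,0,0.806],
    [8.5,-12.8,20.2,0,0.806],
  ],
)

```text
time_s: 2.38
tcp_pos: [0.5498, -0.1991, 0.3587]
ee_rot: [0.0, 0.999, 0.041, 0.0]
contact_force: [-0.2, 0.2, 0.8]
finger_gap: 0.994
```

```bash
python3 - <<'E'
from h import *
st(); k=shot("wrist"); cv2.imwrite("pics/w1.png",cv2.resize(k["im"],(800,600),interpolation=cv2.INTER_CUBIC)); np.save("w1.npy",k["im"])
import pickle; pickle.dump({a:k[a] for a in k if a!="c"},open("w1.pkl","wb"))
E
```

```text
t 2.38 tcp [ 0.5498 -0.1991  0.3587] toolx [0.997 0.083 0.001] tooly [ 0.083 -0.997  0.   ] F [-0.2  0.2  0.8] gap 0.994 q [-0.39  0.04  1.63 -0.    1.47  1.1 ]
```

View pics/w1.png

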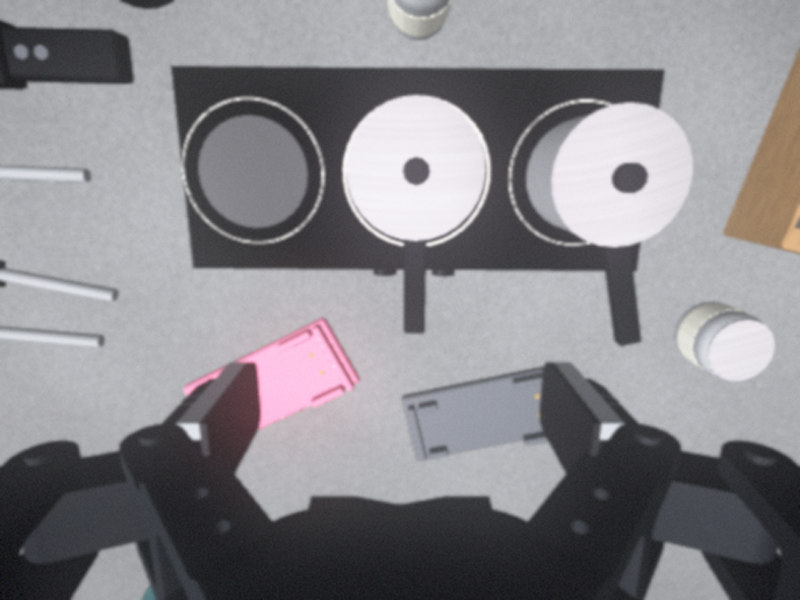

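```bash
cat > m.py <<'E'
from h import *
def mk(m):
    return [c for c in cv2.findContours(m.astype(np.uint8),cv2.RETR_LIST,cv2.CHAIN_APPROX_NONE)[0]]
def disc(k,guess,gate,lo,hi,z,r):
    """centre of a grey blob around the guess pixel within value range, cast on z"""
    g=cv2.cvtColor(k["im"],cv2.COLOR_BGR2GRAY); m=(g>=lo)&(g<=hi)
    n,l,s,c=cv2.connectedComponentsWithStats(cv2.morphologyEx(m.astype(np.uint8),cv2.MORPH_OPEN,np.ones((3,3))))
    best=[(np.hypot(*(c[i]-guess)),i) for i in range(1,n) if s[i,4]>gate]
    d,i=min(best); cn=max(mk(l==i),key=len); P=onz(k,cn[:,0,:],z)
    (x,y),rr=cv2.minEnclosingCircle(P[:,:2].astype(np.float32))
    A=np.c_[2*P[:,:2],np.ones(len(P))]; q=np.linalg.lstsq(A,(P[:,:2]**2).sum(1),rcond=None)[0]
    return q[:2],np.sqrt(q[2]+q[0]**2+q[1]**2),rr,s[i]
E
python3 - <<'E'
from m import *; import pickle
k=pickle.load(open("w1.pkl","rb")); sc=.64
g=cv2.cvtColor(k["im"],cv2.COLOR_BGR2GRAY)
print("vals disc,glass,bench,lid,knob,handle",[int(g[int(y*sc),int(x*sc)]) for x,y in ((253,171),(330,100),(300,300),(440,130),(417,170),(414,300))])
C=np.array([(173,67),(663,70),(193,267),(640,270)])*sc
print("corners",np.round(onz(k,C,.055)[:,:2],4).tolist())
print("disc",disc(k,np.array((253,171))*sc,500,int(g[109,162])-20,int(g[109,162])+20,.055,.05))
print("panlid",disc(k,np.array((417,170))*sc,500,160,255,.101,.055))
print("slid",disc(k,np.array((620,177))*sc,500,160,255,.137,.05))
print("knobs",disc(k,np.array((417,170))*sc,30,0,90,.124,.011)[:2],disc(k,np.array((630,177))*sc,30,0,90,.160,.011)[:2])
for nm,(x0,x1,y0,y1),z in (("panh",(385,445,282,318),.096),("sh",(595,650,285,325),.122)):
    for y in np.linspace(y0,y1,3):
        row=g[int(y*sc),int(x0*sc):int(x1*sc)]; w=np.where(row<90)[0]+int(x0*sc)
        print(nm,np.round(onz(k,[(w.min(),int(y*sc)),(w.max(),int(y*sc))],z)[:,:2],4).tolist())
E
```

```text
vals disc,glass,bench,lid,knob,handle [129, 61, 186, 234, 94, 75]
corners [[0.6812, 0.0089], [0.714, -0.416], [0.5041, -0.0031], [0.5369, -0.4341]]
disc (array([ 0.59765162, -0.05978653]), np.float64(0.048573913011516374), 0.049470312893390656, array([ 127,   74,   69,   71, 3821], dtype=int32))
panlid (array([ 0.61155454, -0.20713203]), np.float64(0.05927308277013233), 0.06123347580432892, array([ 219,   61,   95,   96, 6814], dtype=int32))
slid (array([ 0.61185787, -0.2059561 ]), np.float64(0.05393591580865935), 0.05572880059480667, array([ 219,   61,   95,   96, 6814], dtype=int32))
knobs (array([ 0.59756749, -0.21354817]), np.float64(0.13996478483740069)) (array([ 0.62066727, -0.35550811]), np.float64(0.009146764577512746))
panh [[0.5169, -0.2082], [0.5181, -0.222]]
panh [[0.4998, -0.2097], [0.5009, -0.2236]]
panh [[0.4837, -0.2111], [0.4848, -0.2251]]
sh [[0.5344, -0.374], [0.536, -0.3934]]
sh [[0.5173, -0.3801], [0.5189, -0.3997]]
sh [[0.4997, -0.3863], [0.5013, -0.4048]]
```

Call:
carry_out(
  moves=[
    [5,-5.4,1.4,4,0],
    [5,-5.4,1.4,10,0],
    [5,-5.4,1.4,16,0],
    [5,-5.4,1.4,22,0],
    [5,-5.4,1.4,26,0],
    [5,-5.4,1.4,29,0],
    [5,-5.4,1.4,29,0],
    [5,-5.4,1.4,29,0],
  ],
  newtons=40,
)

```text
time_s: 3.42
tcp_pos: [0.4986, -0.2172, 0.0704]
ee_rot: [0.001, 0.999, 0.042, 0.001]
contact_force: [0.2, 0.0, 0.4]
finger_gap: 0.585
```

Call:
carry_out(
  moves=[
    [0,0,0,0,0],
    [0,0,0,0,0],
    [0,0,0,0,0],
    [0,0,0,0,0],
    [0,0,0,0,0],
    [0,0,0,0,0],
  ],
)

```text
time_s: 4.18
tcp_pos: [0.5001, -0.2176, 0.0727]
ee_rot: [0.001, 0.999, 0.042, 0.003]
contact_force: [-0.7, 2.9, 6.8]
finger_gap: 0.226
```

```bash
python3 - <<'E'
from h import *
s=st(); p=s["tcp_pos"]; to(p+np.array([-.0138,.147,0]))
E
```

```text
t 4.17 tcp [ 0.5001 -0.2176  0.0727] toolx [0.996 0.085 0.006] tooly [ 0.085 -0.996  0.003] F [-0.7  2.9  6.8] gap 0.226 q [-0.46  0.17  2.03  0.    0.93  1.03]
t 4.17 tcp [ 0.5001 -0.2176  0.0727] toolx [0.996 0.085 0.006] tooly [ 0.085 -0.996  0.003] F [-0.7  2.9  6.8] gap 0.226 q [-0.46  0.17  2.03  0.    0.93  1.03]
-> shift cm [ -0.13 -14.76  -0.05] turn 0
```

Call:
carry_out(
  moves=[
    [0,0,0,0,0],
    [0,0,0,0,0],
  ],
)

```text
time_s: 4.42
tcp_pos: [0.5001, -0.2175, 0.0728]
ee_rot: [0.001, 0.999, 0.042, 0.003]
contact_force: [-0.2, 1.5, 0.6]
finger_gap: 0.224
```

```bash
python3 - <<'E'
from h import *
s=st(); k=shot("side"); cv2.imwrite("pics/side1.png",cv2.resize(k["im"][150:330,180:420],None,fx=3,fy=3,interpolation=cv2.INTER_CUBIC))
E
```

```text
t 4.42 tcp [ 0.5001 -0.2175  0.0728] toolx [0.996 0.085 0.006] tooly [ 0.085 -0.996  0.003] F [-0.2  1.5  0.6] gap 0.224 q [-0.46  0.17  2.03  0.    0.93  1.03]
```

View pics/side1.png

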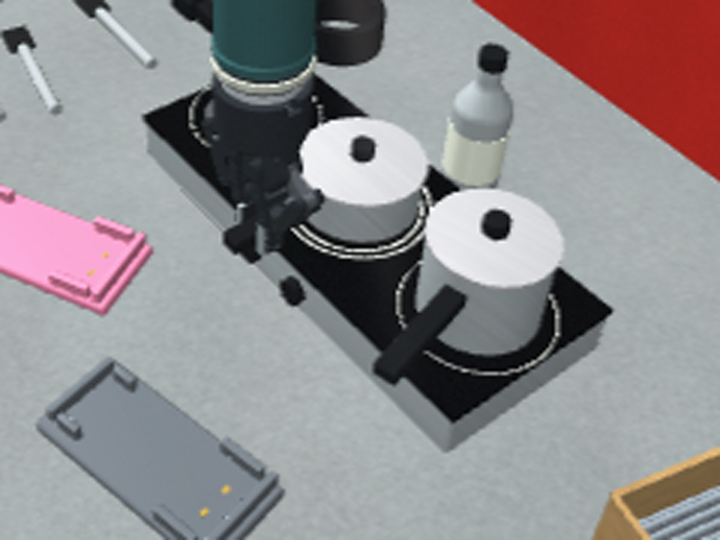

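Call:
carry_out(
  moves=[
    [0,0,-0.7,0,0],
    [0,0,-2.2,0,0],
    [0,0,-3.8,0,0],
    [0,0,-5.5,0,0],
    [0,0,-7.2,0,0],
    [0,-0.1,-9,0,0],
    [0,-0.1,-10.8,0,0],
    [0,-0.1,-12.5,0,0],
    [0,-0.1,-13.8,0,0],
    [0,-0.1,-14.7,0,0],
  ],
)

```text
time_s: 5.72
tcp_pos: [0.4869, -0.0703, 0.0728]
ee_rot: [0.002, 0.999, 0.043, 0.003]
contact_force: [0.3, -6.1, 1.6]
finger_gap: 0.224
```

Call:
carry_out(
  moves=[
    [0,0,0,0,0],
    [0,0,0,0,0],
  ],
)

```text
time_s: 5.98
tcp_pos: [0.4867, -0.0695, 0.0728]
ee_rot: [0.001, 0.999, 0.043, 0.003]
contact_force: [0.5, 0.9, 1.1]
finger_gap: 0.227
```

```bash
python3 - <<'E'
from m import *
st()
for n,g0 in (("scene",(258,210)),("side",(264,189))):
    k=shot(n); cv2.imwrite(f"pics/{n}2.png",k["im"])
    for th in (190,):
        try: print(n,disc(k,np.array(proj(k,[.598,-.06,.101])[0]),300,th,255,.101,.055))
        except Exception as e: print(e)
S=shot("scene");D=shot("side")
for k,n in ((S,"s"),(D,"d")):
    p=proj(k,[.598,-.06,.124])[0].astype(int); g=cv2.cvtColor(k["im"],cv2.COLOR_BGR2GRAY)
    x0,y0=p-14; m=(g[y0:y0+28,x0:x0+28]<110); l=cv2.connectedComponentsWithStats(m.astype(np.uint8)); print(n,p,[(l[2][i],l[3][i]+[x0,y0],np.round(onz(k,l[3][i]+[x0,y0],.117)[0,:2],4)) for i in range(1,l[0])])
E
```

```text
t 5.97 tcp [ 0.4867 -0.0695  0.0728] toolx [0.996 0.086 0.007] tooly [ 0.086 -0.996  0.002] F [0.5 0.9 1.1] gap 0.227 q [-0.19  0.07  2.14 -0.    0.92  1.29]
scene (array([ 0.58620508, -0.03259616]), np.float64(0.03357728651046027), 0.046028561890125275, array([257, 187,  21,  26, 323], dtype=int32))
side (array([ 0.60075823, -0.05564709]), np.float64(0.05482526542485301), 0.05783306062221527, array([246, 164,  39,  24, 697], dtype=int32))
s [257 193] [(array([ 0,  0, 11,  8, 44], dtype=int32), array([246.25      , 182.13636364]), array([ 0.5681, -0.1066])), (array([19,  0,  9,  6, 42], dtype=int32), array([266.52380952, 181.02380952]), array([ 0.5399, -0.0565])), (array([11, 12,  8,  9, 55], dtype=int32), array([257.69090909, 194.92727273]), array([ 0.5973, -0.0584]))]
d [265 169] [(array([  0,   0,  21,  10, 154], dtype=int32), array([259.64285714, 159.11038961]), array([ 0.6153, -0.0019])), (array([12, 13,  7,  8, 45], dtype=int32), array([265.73333333, 171.31111111]), array([ 0.5988, -0.0611]))]
```

Call:
carry_out(
  moves=[
    [4,0,0,0,0],
    [5,0,0,0,0],
    [5,0,0,0,0],
    [5,0,0,-5,0],
    [5,0,0,-11,0],
    [5,0,0,-17,0],
    [5,0,3,-23,0],
    [5,0.5,8,-28,0],
    [5,1,14,-28.7,0],
    [5,1.3,20,-28.7,0],
  ],
)

```text
time_s: 7.42
tcp_pos: [0.515, -0.2637, 0.3628]
ee_rot: [0.002, 0.999, 0.043, 0.005]
contact_force: [0.2, 1.4, -0.2]
finger_gap: 0.59
```

Call:
carry_out(
  moves=[
    [5,0,2,0,0],
    [5,0,3.5,0,0],
    [5,0,3.5,0,0],
    [5,0,3.5,0,0],
  ],
)

```text
time_s: 7.92
tcp_pos: [0.5181, -0.2971, 0.3629]
ee_rot: [0.002, 0.999, 0.044, 0.005]
contact_force: [0.7, -0.3, 0.1]
finger_gap: 0.585
```

```bash
cat >> m.py <<'E'
def blob(k,P,half,lo,hi,z,minA=15,chan=None):
    """blobs in value range in a window round the projection of P; world xy on z"""
    p=np.round(proj(k,P)[0]).astype(int); g=cv2.cvtColor(k["im"],cv2.COLOR_BGR2GRAY)
    x0,y0=max(p[0]-half,0),max(p[1]-half,0); w=g[y0:y0+2*half,x0:x0+2*half]
    n,l,s,c=cv2.connectedComponentsWithStats(((w>=lo)&(w<=hi)).astype(np.uint8))
    return [(np.round(c[i]+[x0,y0],1),int(s[i,4]),np.round(onz(k,c[i]+[x0,y0],z)[0,:2],4)) for i in range(1,n) if s[i,4]>=minA]
E
python3 - <<'E'
from m import *
st(); k=shot("wrist"); cv2.imwrite("pics/w2.png",k["im"])
print("knob",blob(k,[.6207,-.3555,.16],18,0,120,.153))
print("pan",blob(k,[.598,-.06,.124],18,0,120,.117))
g=cv2.cvtColor(k["im"],cv2.COLOR_BGR2GRAY)
for r in (.13,.11,.09,.075):
    c=np.array([.6207,-.3555])-r*np.array([.944,.33]); u=proj(k,[*c,.122])[0]; y=int(round(u[1])); x=int(round(u[0]))
    w=np.where(g[y,x-22:x+22]<110)[0]+x-22
    print(r,x,y,w.min(),w.max(),np.round(onz(k,[(w.min(),y),(w.max(),y)],.122)[:,:2],4).tolist())
S=shot("scene");D=shot("side")
print(blob(S,[.6207,-.3555,.16],10,0,120,.153),blob(D,[.6207,-.3555,.16],10,0,120,.153))
print(blob(S,[.598,-.06,.124],10,0,110,.117),blob(D,[.598,-.06,.124],10,0,110,.117))
E
```

```text
t 7.92 tcp [ 0.5181 -0.2971  0.3629] toolx [0.996 0.088 0.01 ] tooly [ 0.088 -0.996  0.004] F [ 0.7 -0.3  0.1] gap 0.585 q [-0.56  0.06  1.6   0.    1.47  0.92]
knob [(array([318.5,  78.4]), 281, array([ 0.6207, -0.3591]))]
pan [(array([65.9, 77.2]), 281, array([ 0.599 , -0.0599]))]
0.13 330 182 323 337 [[0.4974, -0.3887], [0.499, -0.407]]
0.11 327 168 321 335 [[0.5157, -0.3835], [0.5172, -0.4016]]
0.09 325 153 318 332 [[0.5346, -0.3769], [0.5362, -0.3948]]
0.075 322 141 300 343 [[0.5478, -0.3521], [0.5525, -0.4064]]
[(array([151.6, 148.9]), 16, array([ 0.5967, -0.3968])), (array([158.6, 157.6]), 56, array([ 0.6185, -0.3579]))] [(array([345.1, 224.5]), 81, array([ 0.62  , -0.3601]))]
[(array([257.7, 195. ]), 56, array([ 0.5976, -0.0583]))] [(array([262.4, 160.8]), 73, array([ 0.6176, -0.0134])), (array([265.7, 171.3]), 45, array([ 0.5988, -0.0611]))]
```

```bash
python3 - <<'E'
from m import *
im=cv2.imread("pics/w2.png"); s=readout.sense()
hsv=cv2.cvtColor(im,cv2.COLOR_BGR2HSV); print("hsv at heat", end=" ")
k=dict(c=None); K=shot("wrist"); u=proj(K,[.609,-.2094,.055])[0].astype(int); print(u,hsv[u[1],u[0]],hsv[u[1],u[0]+35])
# brown disc: r>b by margin
b=K["im"].astype(int); m=((b[:,:,2]-b[:,:,0])>8); x0,y0=u-45; w=np.zeros(m.shape,bool); w[max(y0,0):y0+90,x0:x0+90]=1
m=cv2.morphologyEx((m&w).astype(np.uint8),cv2.MORPH_OPEN,np.ones((3,3))); n,l,st_,c=cv2.connectedComponentsWithStats(m)
i=1+st_[1:,4].argmax(); cn=max(mk(l==i),key=len); P=onz(K,cn[:,0],.055)
(x,y),r=cv2.minEnclosingCircle(P[:,:2].astype(np.float32)); print("brown",st_[i],x,y,r, onz(K,c[i],.055))
to((.5153,-.3928,.099),-1.259)
E
```

```text
hsv at heat [198  84] [12 23 56] [ 0 18 58]Traceback (most recent call last):
  File "<stdin>", line 8, in <module>
ValueError: attempt to get argmax of an empty sequence
```

```bash
python3 - <<'E'
from m import *
K=shot("wrist"); g=cv2.cvtColor(K["im"],cv2.COLOR_BGR2GRAY)
ys,xs=np.mgrid[0:384,0:512]; P=onz(K,np.c_[xs.ravel(),ys.ravel()],.055)[:,:2]; v=g.ravel()
for c0,ra in (((.609,-.2094),.066),):
    c=np.array(c0)
    for it in range(4):
        r=np.hypot(*(P-c).T); m=(r>.053)&(r<.073)&(v>95)
        A=np.c_[2*P[m],np.ones(m.sum())]; q=np.linalg.lstsq(A,(P[m]**2).sum(1),rcond=None)[0]; c=q[:2]
    print(c,np.sqrt(q[2]+c@c),m.sum())
to((.5153,-.3928,.099),-1.259)
E
```

```text
[ 0.6092031 -0.209628 ] 0.06251977338319618 2468
t 8.18 tcp [ 0.5182 -0.2976  0.3633] toolx [0.996 0.088 0.011] tooly [ 0.088 -0.996  0.005] F [-0.   0.1 -0.8] gap 0.586 q [-0.56  0.06  1.6   0.    1.47  0.92]
-> shift cm [-1.41  9.33 26.46] turn -0.224
```

Call:
carry_out(
  moves=[
    [5,-0.7,4.5,0,-0.12],
    [5,-1.4,9.3,2,-0.224],
    [5,-1.4,9.3,8,-0.224],
    [5,-1.4,9.3,14,-0.224],
    [5,-1.4,9.3,20,-0.224],
    [5,-1.4,9.3,25,-0.224],
    [5,-1.4,9.3,26.5,-0.224],
    [5,-1.4,9.3,26.5,-0.224],
    [3,-1.4,9.3,26.5,-0.224],
    [2.4,-1.4,9.3,26.5,-0.224],
  ],
)

```text
time_s: 9.43
tcp_pos: [0.517, -0.3938, 0.1017]
ee_rot: [0.005, 0.988, 0.155, 0.007]
contact_force: [-0.6, 0.0, 0.2]
finger_gap: 0.28
```

```bash
python3 -c "
from h import *
to((.5153,-.3928,.099),-1.259)"
```

```text
t 9.43 tcp [ 0.517  -0.3938  0.1017] toolx [0.952 0.307 0.012] tooly [ 0.307 -0.952  0.011] F [-0.6  0.   0.2] gap 0.28 q [-0.69  0.31  1.79  0.    1.02  0.57]
-> shift cm [-0.13 -0.15  0.26] turn -0.0
```

Call:
carry_out(
  moves=[
    [2.4,-0.1,0,0.2,0],
    [2.2,-0.1,0,0.2,0],
    [0,-0.1,0,0.1,0],
    [0,-0.1,0,0,0],
    [0,-0.1,0,0,0],
  ],
)

```text
time_s: 10.05
tcp_pos: [0.516, -0.3937, 0.101]
ee_rot: [0.004, 0.988, 0.155, 0.007]
contact_force: [2.5, 1.2, -2.7]
finger_gap: 0.226
```

Call:
carry_out(
  moves=[
    [0,0,0,0,0],
    [0,0,0,0,0],
  ],
)

```text
time_s: 10.3
tcp_pos: [0.5159, -0.3937, 0.1008]
ee_rot: [0.004, 0.988, 0.155, 0.007]
contact_force: [1.6, 0.7, -2.5]
finger_gap: 0.222
```

```bash
python3 - <<'E'
from m import *
S=shot("scene");D=shot("side"); a=None
for k in (S,D): print(blob(k,[.6207,-.3585,.16],10,0,120,.153))
s=readout.sense(); p=s["tcp_pos"]; to(p+np.array([.6092-.620,-.2096+.359,0]))
E
```

```text
[(array([158.6, 157.7]), 55, array([ 0.6187, -0.3579]))]
[(array([341.5, 223.9]), 186, array([ 0.6141, -0.3544]))]
t 10.4 tcp [ 0.5159 -0.3937  0.1008] toolx [0.952 0.307 0.012] tooly [ 0.306 -0.952  0.01 ] F [ 1.4  0.6 -2.9] gap 0.225 q [-0.69  0.31  1.8   0.01  1.02  0.56]
-> shift cm [  3.55 -14.55  -0.11] turn 0
```

Call:
carry_out(
  moves=[
    [0,0.2,-0.7,0.05,0],
    [0,0.5,-2.2,0.04,0],
    [0,0.9,-3.8,0.03,0],
    [0,1.3,-5.5,0.01,0],
    [0,1.8,-7.2,0,0],
    [0,2.2,-9,-0.02,0],
    [0,2.6,-10.7,-0.03,0],
    [0,3,-12.3,-0.04,0],
    [0,3.35,-13.6,-0.05,0],
    [0,3.55,-14.5,-0.06,0],
  ],
)

```text
time_s: 11.65
tcp_pos: [0.5054, -0.2439, 0.1007]
ee_rot: [0.004, 0.988, 0.155, 0.007]
contact_force: [0.9, -5.5, 0.6]
finger_gap: 0.227
```

Call:
carry_out(
  moves=[
    [0,0,0,0,0],
    [0,0,0,0,0],
  ],
)

```text
time_s: 11.9
tcp_pos: [0.5054, -0.2429, 0.1006]
ee_rot: [0.004, 0.988, 0.156, 0.007]
contact_force: [0.0, 0.6, 2.1]
finger_gap: 0.223
```

```bash
python3 - <<'E'
from m import *
st();S=shot("scene");D=shot("side")
for k in (S,D): print(blob(k,[.609,-.2096,.16],11,0,115,.153),blob(k,[.598,-.06,.124],10,0,110,.117))
cv2.imwrite("pics/s3.png",np.hstack([cv2.resize(S["im"][110:270,120:320],None,fx=2,fy=2,interpolation=cv2.INTER_CUBIC),cv2.resize(D["im"][120:280,200:400],None,fx=2,fy=2,interpolation=cv2.INTER_CUBIC)]))
E
```

```text
t 11.9 tcp [ 0.5054 -0.2429  0.1006] toolx [0.951 0.308 0.012] tooly [ 0.308 -0.951  0.009] F [0.  0.6 2.1] gap 0.223 q [-0.49  0.16  1.99  0.    0.98  0.76]
[(array([213. , 160.2]), 24, array([ 0.5617, -0.2134])), (array([206.7, 171.5]), 56, array([ 0.608, -0.208]))] [(array([257.7, 194.9]), 55, array([ 0.5973, -0.0584]))]
[(array([291.3, 181.7]), 21, array([ 0.6053, -0.1716])), (array([301.4, 189.3]), 61, array([ 0.6094, -0.2093]))] [(array([266.4, 164.3]), 206, array([ 0.6184, -0.0338])), (array([261. , 175.5]), 33, array([ 0.5771, -0.0707]))]
```

View pics/s3.png

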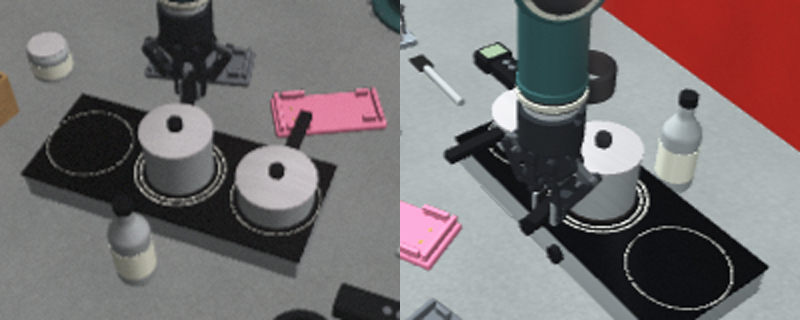

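Call:
carry_out(
  moves=[
    [4,0,0,0,0],
    [5,0,0,0,0],
    [5,0,0,0,0],
    [5,0,0,-5,0],
    [5,0,0,-11,0],
    [5,0,0,-17,-0.1],
    [5,1,-4,-22,-0.25],
    [5,2.4,-9.5,-25,-0.42],
    [5,3.8,-15,-25,-0.6],
    [5,5,-20.5,-25,-0.78],
  ],
)

```text
time_s: 13.25
tcp_pos: [0.4862, -0.0299, 0.3503]
ee_rot: [0.007, 0.853, 0.522, 0.006]
contact_force: [0.6, -0.4, -0.3]
finger_gap: 0.585
```

```bash
python3 -c "
from m import *
for k in (shot('scene'),shot('side')): print(blob(k,[.609,-.2096,.16],11,0,115,.153),blob(k,[.598,-.06,.124],10,0,110,.117))
to((.47,.26,.35),0)"
```

```text
[(array([213. , 160.2]), 24, array([ 0.5617, -0.2134])), (array([206.8, 171.5]), 55, array([ 0.608 , -0.2078]))] [(array([257.7, 194.9]), 55, array([ 0.5973, -0.0584]))]
[(array([301.4, 189.3]), 61, array([ 0.6094, -0.2093]))] [(array([262.4, 160.8]), 73, array([ 0.6176, -0.0134])), (array([265.7, 171.3]), 45, array([ 0.5988, -0.0611]))]
t 13.35 tcp [ 0.4855 -0.0268  0.3496] toolx [0.453 0.892 0.004] tooly [ 0.891 -0.453  0.015] F [ 0.4 -0.6  0. ] gap 0.585 q [-0.11 -0.16  1.84 -0.    1.45  0.36]
-> shift cm [ 24.87 -14.38  -0.13] turn -0.47
```

Call:
carry_out(
  moves=[
    [5,5,-3,0,-0.15],
    [5,10,-6,0,-0.3],
    [5,15,-9,0,-0.47],
    [5,20,-12,0,-0.47],
    [5,24,-14,0,-0.47],
    [5,24.9,-14.4,0,-0.47],
    [5,24.9,-14.4,0,-0.47],
    [5,24.9,-14.4,0,-0.47],
  ],
)

```text
time_s: 14.35
tcp_pos: [0.4703, 0.2589, 0.3486]
ee_rot: [0.007, 0.708, 0.706, 0.004]
contact_force: [0.2, -0.2, 0.1]
finger_gap: 0.587
```

```bash
python3 - <<'E'
from m import *; import pickle
st(); k=shot("wrist"); cv2.imwrite("pics/w4.png",cv2.resize(k["im"],(800,600),interpolation=cv2.INTER_CUBIC)); pickle.dump({a:k[a] for a in k if a!="c"},open("w4.pkl","wb"))
E
```

```text
t 14.35 tcp [0.4703 0.2589 0.3486] toolx [ 0.002  1.    -0.003] tooly [ 1.    -0.002  0.015] F [ 0.2 -0.2  0.1] gap 0.587 q [ 0.46 -0.06  1.74 -0.01  1.44  0.47]
```

View pics/w4.png

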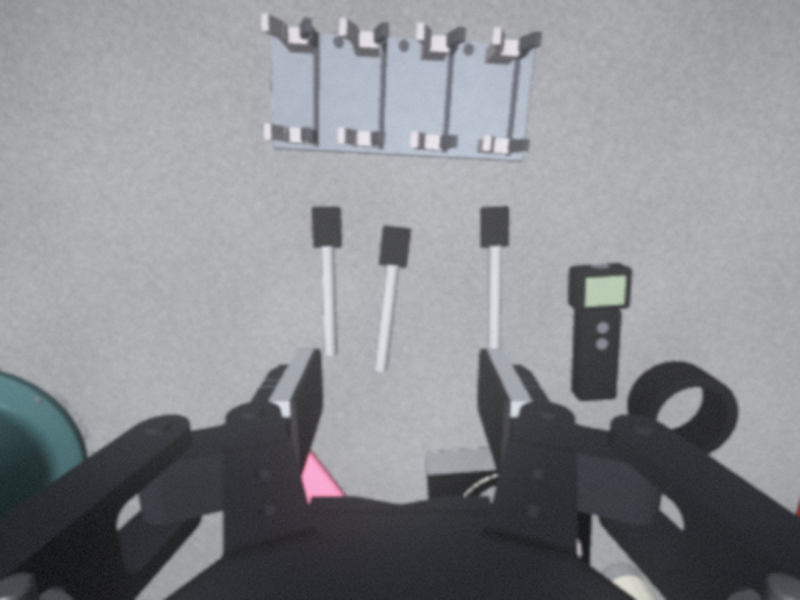

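```bash
python3 - <<'E'
from m import *; import pickle
k=pickle.load(open("w4.pkl","rb")); im=k["im"]; sc=.64
hsv=cv2.cvtColor(im,cv2.COLOR_BGR2HSV); print("base hsv",hsv[int(100*sc),int(410*sc)],"bench",hsv[int(180*sc),int(410*sc)])
b=im.astype(int); m=((b[:,:,0]-b[:,:,2])>14).astype(np.uint8); m[:, :150]=0; m[115:]=0
m=cv2.morphologyEx(m,cv2.MORPH_CLOSE,np.ones((7,7))); n,l,s,c=cv2.connectedComponentsWithStats(m); i=1+s[1:,4].argmax(); print(s[i])
cn=max(mk(l==i),key=len)[:,0,:]; P=onz(k,cn,.012)[:,:2].astype(np.float32); r=cv2.minAreaRect(P); print("rack rect",r, cv2.boxPoints(r).round(4).tolist())
C=np.array([(275,149),(522,160),(534,46)])*sc; print("eye",np.round(onz(k,C,.012)[:,:2],4).tolist())
# rods: bright shafts
g=cv2.cvtColor(im,cv2.COLOR_BGR2GRAY)
for nm,A,B in (("a",(327,225),(331,352)),("b",(395,245),(381,368)),("c",(495,225),(494,345))):
    W=onz(k,np.array([A,B])*sc,.007)[:,:2]; print("eye",nm,np.round(W,4).tolist())
    d=(W[0]-W[1])/np.linalg.norm(W[0]-W[1]); 
    # dark blade blob
    p=(np.array(A)*sc).astype(int); w=np.zeros(g.shape,np.uint8); w[p[1]-22:p[1]+22,p[0]-16:p[0]+16]=1
    mb=((g<110)&(w>0)).astype(np.uint8); cn=max(mk(mb),key=len)[:,0,:]; rb=cv2.minAreaRect(onz(k,cn,.009)[:,:2].astype(np.float32))
    print("  blade",np.round(rb[0],4),np.round(rb[1],4))
    # shaft centre line
    pts=[]
    for t in np.linspace(.045,.11,12):
        q=proj(k,[*(W[0]-d*t),.007])[0]; y=int(round(q[1])); x=int(round(q[0])); row=g[y,x-9:x+10].astype(float); wt=np.clip(row-np.median(g[y,x-14:x+15])-12,0,None)
        if wt.sum()>0: pts.append(onz(k,[(x-9+(wt*np.arange(19)).sum()/wt.sum(),y)],.009)[0,:2])
    pts=np.array(pts); vx=cv2.fitLine(pts.astype(np.float32),cv2.DIST_HUBER,0,.001,.001).ravel(); d2=vx[:2]*np.sign(vx[1]); c=np.array(rb[0]); L=vx[2:]+d2*((c-vx[2:])@d2)
    print("  dir angle",np.arctan2(d2[1],d2[0]).round(3),"blade off line",np.linalg.norm(c-L).round(4),"origin",np.round(L-d2*.079,4), "n",len(pts))
E
```

```text
base hsv [110  25 205] bench [115   8 192]
[ 174   21  168   82 9756]
rack rect ((0.4769117534160614, 0.38459065556526184), (0.10269622504711151, 0.2431570291519165), 87.06389617919922) [[0.3528999984264374, 0.3395000100135803], [0.5957000255584717, 0.32710000872612], [0.6010000109672546, 0.4296000003814697], [0.3580999970436096, 0.44209998846054077]]
eye [[0.3552, 0.338], [0.5961, 0.3273], [0.6005, 0.429]]
eye a [[0.4016, 0.2637], [0.4001, 0.1244]]
  blade [0.4005 0.2622] [0.0389 0.0271]
  dir angle 1.551 blade off line 0.0008 origin [0.3981 0.1833] n 12
eye b [[0.471, 0.2428], [0.4548, 0.1048]]
  blade [0.4703 0.2421] [0.0396 0.0276]
  dir angle 1.447 blade off line 0.001 origin [0.4595 0.1638] n 12
eye c [[0.5738, 0.2631], [0.5795, 0.1312]]
  blade [0.573  0.2619] [0.0272 0.04  ]
  dir angle 1.609 blade off line 0.0001 origin [0.5761 0.183 ] n 12
```

Call:
carry_out(
  moves=[
    [5,-4,-4,3,0.018],
    [5,-7.6,-7.2,8,0.018],
    [5,-7.6,-7.2,14,0.018],
    [5,-7.6,-7.2,20,0.018],
    [5,-7.6,-7.2,26,0.018],
    [5,-7.6,-7.2,31,0.018],
    [5,-7.6,-7.2,32,0.018],
    [4.5,-7.6,-7.2,32,0.018],
    [4,-7.6,-7.2,32,0.018],
  ],
  newtons=60,
)

```text
time_s: 15.52
tcp_pos: [0.4054, 0.1827, 0.0303]
ee_rot: [0.007, 0.714, 0.7, 0.006]
contact_force: [0.2, -0.8, -0.1]
finger_gap: 0.469
```

```bash
python3 - <<'E'
from m import *; import pickle
to((.3981,.1833,.002),-.02)
k=pickle.load(open("w4.pkl","rb")); c=np.array([.4769,.3846]); ex=np.array([.9987,-.051]); ey=np.array([.051,.9987])
for i in range(4):
    o=c+ex*(-.09+.06*i); print(i,np.round(o,4),[np.round(proj(k,[*(o+s*.04*ey),z])[0]/.64).tolist() for s in (-1,1) for z in (.05,.085)])
E
```

```text
t 15.53 tcp [0.4054 0.1827 0.0303] toolx [ 0.021  1.    -0.001] tooly [ 1.    -0.021  0.02 ] F [ 0.2 -0.8 -0.1] gap 0.469 q [ 0.37  0.05  2.27 -0.01  0.81  0.4 ]
-> shift cm [ 0.05 -0.79  2.82] turn -0.001
0 [0.387  0.3892] [[298.0, 134.0], [289.0, 132.0], [297.0, 35.0], [288.0, 23.0]]
1 [0.4469 0.3861] [[365.0, 138.0], [363.0, 136.0], [368.0, 39.0], [366.0, 27.0]]
2 [0.5069 0.3831] [[433.0, 142.0], [436.0, 140.0], [439.0, 43.0], [443.0, 32.0]]
3 [0.5668 0.38  ] [[499.0, 145.0], [509.0, 143.0], [509.0, 47.0], [520.0, 36.0]]
```

Call:
carry_out(
  moves=[
    [4,0,-0.8,1,0],
    [4,0,-0.8,2.4,0],
    [4,0,-0.8,2.8,0],
    [3,0,-0.8,2.8,0],
    [1.8,0,-0.8,2.8,0],
    [0,0,-0.8,2.8,0],
    [0,0,-0.8,2.8,0],
    [0,0,-0.8,2.8,0],
  ],
)

```text
time_s: 16.52
tcp_pos: [0.3984, 0.183, 0.0025]
ee_rot: [0.008, 0.714, 0.7, 0.007]
contact_force: [0.1, -0.0, 2.5]
finger_gap: 0.133
```

Call:
carry_out(
  moves=[
    [0,0,0,-0.3,0],
    [0,0,0,-3,0],
    [0,0,0,-8,0],
    [0,0,0,-13,0],
    [0,0,0,-13,0],
  ],
)

```text
time_s: 17.15
tcp_pos: [0.3992, 0.1846, 0.1372]
ee_rot: [0.009, 0.714, 0.7, 0.011]
contact_force: [1.5, -0.2, -1.2]
finger_gap: 0.138
```

```bash
python3 - <<'E'
from m import *; to((.387,.3892,.15),-.051)
k=shot("scene"); S=k["im"]; u=proj(k,readout.sense()["tcp_pos"])[0].astype(int); print(u)
k=shot("wrist"); im=k["im"]
cv2.imwrite("pics/g5.png",np.hstack([cv2.resize(im,(512,384)),cv2.resize(S[max(u[1]-50,0):u[1]+46,u[0]-36:u[0]+36],(288,384),interpolation=cv2.INTER_CUBIC)]))
E
```

```text
t 17.15 tcp [0.3992 0.1846 0.1372] toolx [0.021 1.    0.003] tooly [ 0.999 -0.021  0.029] F [ 1.5 -0.2 -1.2] gap 0.138 q [ 0.38 -0.13  2.2  -0.01  1.04  0.41]
-> shift cm [20.44 -1.6  -1.26] turn 0.03
[363 169]
```

View pics/g5.png

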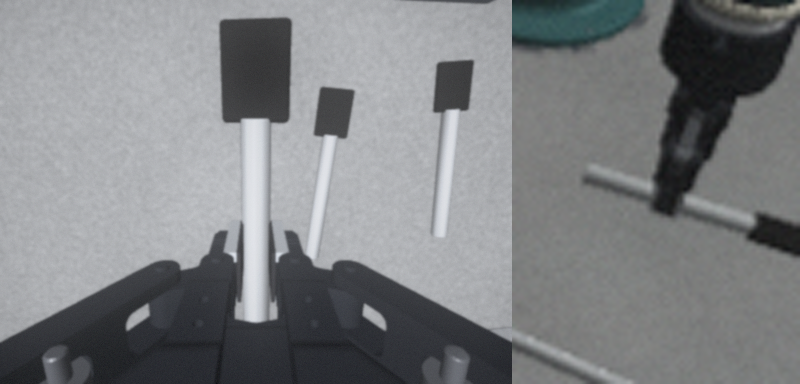

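Call:
carry_out(
  moves=[
    [0,5,-0.4,-1,0.01],
    [0,10,-0.8,-1.3,0.02],
    [0,15,-1.2,-1.3,0.03],
    [0,19.5,-1.6,-1.3,0.03],
    [0,20.4,-1.6,-1.3,0.03],
    [0,20.4,-1.6,1,0.03],
    [0,20.4,-1.6,3,0.03],
    [0,20.4,-1.6,3.4,0.03],
    [0,20.4,-1.6,3.4,0.03],
  ],
)

```text
time_s: 18.38
tcp_pos: [0.3842, 0.3863, 0.0974]
ee_rot: [0.008, 0.725, 0.689, 0.006]
contact_force: [-0.1, 0.2, -1.4]
finger_gap: 0.133
```

```bash
python3 - <<'E'
from m import *; to((.387,.3892,.052),-.051)
k=shot("wrist"); im=k["im"]
g=cv2.cvtColor(im,cv2.COLOR_BGR2GRAY)
print("blade",blob(k,[.391,.468,.107],60,0,100,.110,300))
cv2.imwrite("pics/w6.png",im[100:384,100:440])
E
```

```text
t 18.38 tcp [0.3842 0.3863 0.0974] toolx [ 0.051  0.999 -0.002] tooly [ 0.999 -0.051  0.02 ] F [-0.1  0.2 -1.4] gap 0.133 q [ 0.75  0.14  2.02 -0.02  0.97  0.81]
-> shift cm [0.31 0.18 4.54] turn -0.0
blade [(array([255.5,  68.5]), 6925, array([0.3879, 0.4657]))]
```

View pics/w6.png

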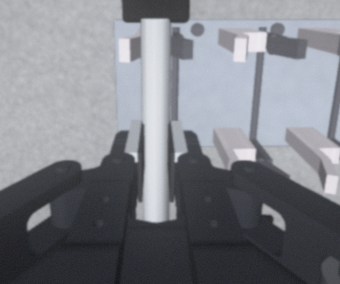

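Call:
carry_out(
  moves=[
    [0,0.3,0.2,0.8,0],
    [0,0.3,0.2,1.6,0],
    [0,0.3,0.2,2.4,0],
    [0,0.3,0.2,3.2,0],
    [0,0.3,0.2,4,0],
    [0,0.3,0.2,4.5,0],
    [0,0.3,0.2,4.8,0],
    [0,0.3,0.2,4.8,0],
  ],
  newtons=80,
)

```text
time_s: 19.42
tcp_pos: [0.3863, 0.3894, 0.0523]
ee_rot: [0.007, 0.725, 0.689, 0.005]
contact_force: [-12.0, -4.7, 20.5]
finger_gap: 0.123
```

```bash
python3 -c "
from m import *
to((.387,.3892,.052),-.051)"
```

```text
t 19.43 tcp [0.3863 0.3894 0.0523] toolx [ 0.051  0.999 -0.002] tooly [ 0.999 -0.051  0.018] F [-12.   -4.7  20.5] gap 0.123 q [ 0.75  0.2   2.04 -0.02  0.89  0.82]
-> shift cm [-0.01  0.07  0.03] turn -0.0
```

Call:
carry_out(
  moves=[
    [0,0,0,0.1,0],
    [2.2,0,0,0,0],
    [3,0,0,0,0],
    [3,0,0,0,0],
    [3,0,0,-3,0],
    [3,0,0,-8,0],
    [3,0,0,-13,0],
    [3,-3,0,-16,0],
    [3,-6,0,-18,0],
    [3,-6,0,-18,0],
  ],
)

```text
time_s: 20.68
tcp_pos: [0.3812, 0.3295, 0.2346]
ee_rot: [0.007, 0.726, 0.688, 0.007]
contact_force: [0.1, 0.4, -1.0]
finger_gap: 0.351
```

```bash
python3 - <<'E'
from m import *; st()
k=shot("wrist"); cv2.imwrite("pics/w7.png",cv2.resize(k["im"][0:220,120:400],None,fx=2.5,fy=2.5,interpolation=cv2.INTER_CUBIC))
print("blade",blob(k,[.391,.468,.057],50,0,100,.060,200))
E
```

```text
t 20.68 tcp [0.3812 0.3295 0.2346] toolx [0.053 0.999 0.   ] tooly [ 0.998 -0.053  0.021] F [ 0.1  0.4 -1. ] gap 0.351 q [ 0.67 -0.08  1.97 -0.01  1.23  0.73]
blade [(array([253.4,  24.8]), 1379, array([0.3902, 0.4686]))]
```

View pics/w7.png

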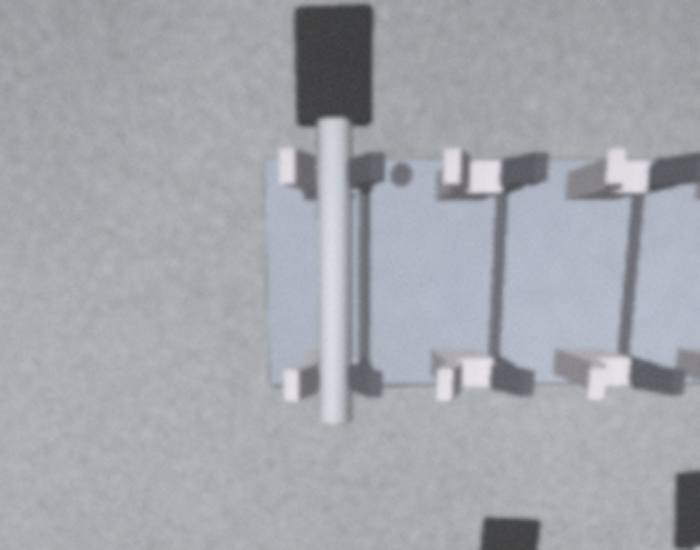

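Call:
carry_out(
  moves=[
    [4,-6,3,0,0.071],
    [4,-11,6,2,0.071],
    [4,-16,8.5,5,0.071],
    [4,-16.1,8.6,10,0.071],
    [4,-16.1,8.6,15,0.071],
    [4,-16.1,8.6,20,0.071],
    [4,-16.1,8.6,20.6,0.071],
    [4,-16.1,8.6,20.6,0.071],
  ],
)

```text
time_s: 21.72
tcp_pos: [0.462, 0.1647, 0.0288]
ee_rot: [0.007, 0.749, 0.662, 0.006]
contact_force: [0.5, 0.6, 0.4]
finger_gap: 0.465
```

```bash
python3 -c "
from m import *
to((.4595,.1638,.0015),-.124)"
```

```text
t 21.73 tcp [0.462  0.1647 0.0288] toolx [0.123 0.992 0.001] tooly [ 0.992 -0.123  0.018] F [0.5 0.6 0.4] gap 0.465 q [ 0.3   0.13  2.18 -0.01  0.81  0.43]
-> shift cm [-0.13 -0.28  2.73] turn 0.001
```

Call:
carry_out(
  moves=[
    [4,-0.1,-0.3,1,0],
    [4,-0.1,-0.3,2.4,0],
    [4,-0.1,-0.3,2.75,0],
    [3,-0.1,-0.3,2.75,0],
    [1.8,-0.1,-0.3,2.75,0],
    [0,-0.1,-0.3,2.75,0],
    [0,-0.1,-0.3,2.75,0],
    [0,-0.1,-0.3,2.75,0],
  ],
)

```text
time_s: 22.72
tcp_pos: [0.4599, 0.1642, 0.0019]
ee_rot: [0.007, 0.749, 0.662, 0.007]
contact_force: [-1.1, -0.2, 6.1]
finger_gap: 0.119
```

Call:
carry_out(
  moves=[
    [0,0,0,-0.3,0],
    [0,0,0,-3,0],
    [0,0,0,-8,0],
    [0,0,0,-13,0],
    [0,0,0,-13.8,0],
    [0,0,0,-13.8,0],
  ],
)

```text
time_s: 23.48
tcp_pos: [0.4573, 0.1644, 0.1399]
ee_rot: [0.007, 0.749, 0.662, 0.007]
contact_force: [0.6, -0.9, -1.6]
finger_gap: 0.129
```

```bash
python3 -c "
from m import *
to((.4469,.3861,.15),-.051)"
```

```text
t 23.48 tcp [0.4573 0.1644 0.1399] toolx [0.123 0.992 0.001] tooly [ 0.992 -0.123  0.02 ] F [ 0.6 -0.9 -1.6] gap 0.129 q [ 0.3  -0.03  2.11 -0.01  1.05  0.43]
-> shift cm [21.88 -3.74 -1.05] turn -0.072
```

Call:
carry_out(
  moves=[
    [0,5,-0.9,-1,-0.02],
    [0,10,-1.7,-1.1,-0.04],
    [0,15,-2.6,-1.1,-0.072],
    [0,20,-3.5,-1.1,-0.072],
    [0,21.9,-3.7,-1,-0.072],
    [0,21.9,-3.7,1,-0.072],
    [0,21.9,-3.7,3,-0.072],
    [0,21.9,-3.7,4,-0.072],
    [0,21.9,-3.7,4,-0.072],
  ],
)

```text
time_s: 24.6
tcp_pos: [0.4474, 0.3843, 0.0975]
ee_rot: [0.007, 0.725, 0.688, 0.005]
contact_force: [-0.1, 0.1, -0.5]
finger_gap: 0.123
```

```bash
python3 -c "
from m import *
to((.4469,.3861,.052),-.051)
k=shot('wrist'); print('blade',blob(k,[.451,.465,.102],60,0,100,.105,300))"
```

```text
t 24.6 tcp [0.4474 0.3843 0.0975] toolx [ 0.053  0.999 -0.003] tooly [ 0.998 -0.053  0.017] F [-0.1  0.1 -0.5] gap 0.123 q [ 0.68  0.22  1.92 -0.02  0.99  0.74]
-> shift cm [ 0.19 -0.14  4.55] turn -0.002
blade [(array([255.2,  70.6]), 6936, array([0.4513, 0.4634]))]
```

Call:
carry_out(
  moves=[
    [0,0.2,-0.1,0.8,0],
    [0,0.2,-0.1,1.6,0],
    [0,0.2,-0.1,2.4,0],
    [0,0.2,-0.1,3.2,0],
    [0,0.2,-0.1,4,0],
    [0,0.2,-0.1,4.5,0],
    [0,0.2,-0.1,4.8,0],
    [0,0.2,-0.1,4.9,0],
  ],
)

```text
time_s: 25.65
tcp_pos: [0.4463, 0.3866, 0.0516]
ee_rot: [0.007, 0.725, 0.688, 0.004]
contact_force: [-12.6, -6.4, 23.7]
finger_gap: 0.124
```

```bash
python3 -c "
from m import *
to((.4469,.3861,.052),-.051)"
```

```text
t 25.65 tcp [0.4463 0.3866 0.0516] toolx [ 0.052  0.999 -0.003] tooly [ 0.999 -0.052  0.015] F [-12.6  -6.4  23.7] gap 0.124 q [ 0.68  0.27  1.95 -0.02  0.91  0.74]
-> shift cm [-0.04  0.06 -0.04] turn -0.001
```

Call:
carry_out(
  moves=[
    [2.2,0,0,0,0],
    [3,0,0,0,0],
    [3,0,0,0,0],
    [3,0,0,-3,0],
    [3,0,0,-8,0],
    [3,0,0,-13,0],
    [4,-3,3,-15,-0.03],
    [4,-7,6,-15,-0.06],
    [4,-11,9,-15,-0.089],
    [4,-15,12,-15,-0.089],
  ],
)

```text
time_s: 26.9
tcp_pos: [0.557, 0.2298, 0.2038]
ee_rot: [0.007, 0.694, 0.72, 0.004]
contact_force: [1.1, -0.8, 1.1]
finger_gap: 0.473
```

```bash
python3 -c "
from m import *
to((.5761,.183,.03),.038)
k=shot('wrist'); print('blade c',blob(k,[.573,.2619,.009],45,0,100,.009,100))"
```

```text
t 26.9 tcp [0.557  0.2298 0.2038] toolx [-0.037  0.999 -0.005] tooly [0.999 0.037 0.015] F [ 1.1 -0.8  1.1] gap 0.473 q [ 0.36  0.14  1.8  -0.01  1.19  0.32]
-> shift cm [-4.66  1.48 17.42] turn -0.001
blade c [(array([268. , 135.6]), 900, array([0.5725, 0.2625]))]
```

Call:
carry_out(
  moves=[
    [4,-4.7,1.5,4,0],
    [4,-4.7,1.5,10,0],
    [4,-4.7,1.5,15,0],
    [4,-4.7,1.5,17.4,0],
    [4,-4.7,1.5,17.4,0],
    [4,-4.7,1.5,17.4,0],
  ],
)

```text
time_s: 27.7
tcp_pos: [0.5811, 0.1771, 0.0317]
ee_rot: [0.01, 0.695, 0.719, 0.004]
contact_force: [-0.1, -1.0, 0.3]
finger_gap: 0.469
```

```bash
python3 -c "
from m import *
to((.5761,.183,.002),.038)"
```

```text
t 27.7 tcp [0.5811 0.1771 0.0317] toolx [-0.034  0.999 -0.009] tooly [0.999 0.034 0.019] F [-0.1 -1.   0.3] gap 0.469 q [ 0.26  0.32  1.93 -0.02  0.87  0.24]
-> shift cm [ 0.63 -0.54  2.96] turn -0.004
```

Call:
carry_out(
  moves=[
    [4,0.6,-0.5,1,0],
    [4,0.6,-0.5,2.4,0],
    [4,0.6,-0.5,2.95,0],
    [3,0.6,-0.5,2.95,0],
    [1.8,0.6,-0.5,2.95,0],
    [0,0.6,-0.5,2.95,0],
    [0,0.6,-0.5,2.95,0],
    [0,0.6,-0.5,2.95,0],
  ],
)

```text
time_s: 28.7
tcp_pos: [0.577, 0.1828, 0.0026]
ee_rot: [0.01, 0.695, 0.719, 0.004]
contact_force: [-0.1, 0.1, 1.9]
finger_gap: 0.125
```

Call:
carry_out(
  moves=[
    [0,0,0,-0.3,0],
    [0,0,0,-3,0],
    [0,0,0,-8,0],
    [0,0,0,-13,0],
    [0,0,0,-13.8,0],
    [0,0,0,-13.8,0],
  ],
)

```text
time_s: 29.45
tcp_pos: [0.5741, 0.1839, 0.1409]
ee_rot: [0.01, 0.695, 0.719, 0.005]
contact_force: [-1.0, 0.2, -1.4]
finger_gap: 0.126
```

```bash
python3 -c "
from m import *
to((.5668,.3800,.15),-.051)"
```

```text
t 29.45 tcp [0.5741 0.1839 0.1409] toolx [-0.034  0.999 -0.008] tooly [0.999 0.034 0.021] F [-1.   0.2 -1.4] gap 0.126 q [ 0.28  0.19  1.87 -0.01  1.07  0.25]
-> shift cm [19.61 -0.04 -1.07] turn 0.085
```

Call:
carry_out(
  moves=[
    [0,5,0,-1,0.03],
    [0,10,0,-1.1,0.06],
    [0,15,0,-1.1,0.085],
    [0,18.8,0,-1.1,0.085],
    [0,19.6,0,-1,0.085],
    [0,19.6,0,1,0.085],
    [0,19.6,0,3,0.085],
    [0,19.6,0,4,0.085],
    [0,19.6,0,4,0.085],
  ],
)

```text
time_s: 30.58
tcp_pos: [0.5674, 0.3778, 0.0971]
ee_rot: [0.01, 0.725, 0.689, 0.003]
contact_force: [-0.2, 1.0, -0.3]
finger_gap: 0.125
```

```bash
python3 -c "
from m import *
to((.5668,.3800,.052),-.051)
k=shot('wrist'); print('blade',blob(k,[.571,.459,.102],60,0,100,.105,300))"
```

```text
t 30.57 tcp [0.5674 0.3778 0.0971] toolx [ 0.052  0.999 -0.009] tooly [ 0.998 -0.052  0.019] F [-0.2  1.  -0.3] gap 0.125 q [ 0.56  0.38  1.72 -0.02  1.04  0.62]
-> shift cm [ 0.25 -0.16  4.51] turn -0.001
blade [(array([254.3,  68.6]), 7001, array([0.5708, 0.4577]))]
```

Call:
carry_out(
  moves=[
    [0,0.2,-0.2,0.8,0],
    [0,0.2,-0.2,1.6,0],
    [0,0.2,-0.2,2.4,0],
    [0,0.2,-0.2,3.2,0],
    [0,0.2,-0.2,4,0],
    [0,0.2,-0.2,4.5,0],
    [0,0.2,-0.2,4.8,0],
    [0,0.2,-0.2,4.9,0],
  ],
)

```text
time_s: 31.62
tcp_pos: [0.566, 0.3803, 0.0523]
ee_rot: [0.009, 0.725, 0.689, 0.003]
contact_force: [-13.2, -4.4, 22.7]
finger_gap: 0.123
```

Call:
carry_out(
  moves=[
    [0,0,0,0,0],
  ],
)

```text
time_s: 31.75
tcp_pos: [0.5657, 0.3803, 0.0528]
ee_rot: [0.009, 0.725, 0.689, 0.003]
contact_force: [-1.2, 0.1, -2.9]
finger_gap: 0.122
```

Call:
carry_out(
  moves=[
    [2.2,0,0,0,0],
    [3,0,0,0,0],
    [3,0,0,0,0],
    [3,0,0,-3,0],
    [3,0,0,-8,0],
    [0,0,0,-10,0],
    [0,0,0,-10,0],
    [0,0,0,-10,0],
    [0,0,0,-10,0],
  ],
)

```text
time_s: 32.88
tcp_pos: [0.5627, 0.3803, 0.1501]
ee_rot: [0.009, 0.725, 0.689, 0.001]
contact_force: [0.3, 0.2, -0.4]
finger_gap: 0.0
```

```bash
python3 -c "
from m import *
to((.5668,.3800,.066),-.051)"
```

```text
t 32.88 tcp [0.5627 0.3803 0.1501] toolx [ 0.052  0.999 -0.011] tooly [ 0.999 -0.051  0.015] F [ 0.3  0.2 -0.4] gap 0.0 q [ 0.57  0.33  1.68 -0.02  1.13  0.63]
-> shift cm [0.08 0.29 8.41] turn -0.0
```

Call:
carry_out(
  moves=[
    [0,0.1,0.3,4,0],
    [0,0.1,0.3,7.5,0],
    [0,0.1,0.3,8,0],
    [0,0.1,0.3,8.3,0],
    [0,0.1,0.3,8.6,0],
    [0,0.1,0.3,8.8,0],
    [0,0.1,0.3,9,0],
    [0,0.1,0.3,9,0],
  ],
)

```text
time_s: 33.88
tcp_pos: [0.5687, 0.3809, 0.0638]
ee_rot: [0.01, 0.725, 0.689, 0.003]
contact_force: [-3.1, -2.2, 10.1]
finger_gap: 0.001
```

Call:
carry_out(
  moves=[
    [0,0,0,-3,0],
    [0,0,0,-6,0],
    [0,0,-4,-8,0],
    [0,0,-8,-8,0],
    [0,0,-11.8,-8,0],
    [0,0,-11.8,-8,0],
  ],
)

```text
time_s: 34.62
tcp_pos: [0.4472, 0.3878, 0.1423]
ee_rot: [0.009, 0.724, 0.689, 0.003]
contact_force: [-0.1, 0.1, -0.4]
finger_gap: -0.002
```

```bash
python3 -c "
from m import *
to((.4469,.3861,.066),-.051)"
```

```text
t 34.62 tcp [0.4472 0.3878 0.1423] toolx [ 0.049  0.999 -0.008] tooly [ 0.999 -0.049  0.018] F [-0.1  0.1 -0.4] gap -0.002 q [ 0.68  0.18  1.88 -0.02  1.08  0.74]
-> shift cm [-0.11 -0.16  7.63] turn 0.002
```

Call:
carry_out(
  moves=[
    [0,-0.1,0,4,0],
    [0,-0.1,0,6.8,0],
    [0,-0.1,0,7.2,0],
    [0,-0.1,0,7.5,0],
    [0,-0.1,0,7.8,0],
    [0,-0.1,0,8,0],
    [0,-0.1,0,8.2,0],
    [0,-0.1,0,8.2,0],
  ],
)

```text
time_s: 35.62
tcp_pos: [0.4497, 0.3869, 0.0637]
ee_rot: [0.01, 0.724, 0.69, 0.004]
contact_force: [-3.7, -3.7, 13.8]
finger_gap: 0.003
```

Call:
carry_out(
  moves=[
    [0,0,0,-3,0],
    [0,0,0,-6,0],
    [0,0,-3,-8,0],
    [0,0,-6,-8,0],
    [0,0,-6,-8,0],
    [0,0,-6,-8,0],
  ],
)

```text
time_s: 36.38
tcp_pos: [0.3888, 0.3907, 0.1428]
ee_rot: [0.01, 0.724, 0.69, 0.005]
contact_force: [0.8, -0.2, -0.1]
finger_gap: 0.001
```

```bash
python3 -c "
from m import *
to((.387,.3892,.066),-.051)"
```

```text
t 36.38 tcp [0.3888 0.3907 0.1428] toolx [ 0.049  0.999 -0.006] tooly [ 0.999 -0.048  0.021] F [ 0.8 -0.2 -0.1] gap 0.001 q [ 0.76  0.1   1.97 -0.02  1.06  0.81]
-> shift cm [-0.11 -0.34  7.68] turn 0.002
```

Call:
carry_out(
  moves=[
    [0,-0.1,-0.3,4,0],
    [0,-0.1,-0.3,6.8,0],
    [0,-0.1,-0.3,7.2,0],
    [0,-0.1,-0.3,7.5,0],
    [0,-0.1,-0.3,7.8,0],
    [0,-0.1,-0.3,8,0],
    [0,-0.1,-0.3,8.2,0],
    [0,-0.1,-0.3,8.2,0],
  ],
)

```text
time_s: 37.38
tcp_pos: [0.3888, 0.39, 0.0637]
ee_rot: [0.01, 0.724, 0.69, 0.006]
contact_force: [-2.4, -3.5, 12.6]
finger_gap: 0.004
```

Call:
carry_out(
  moves=[
    [0,0,0,-4,0],
    [0,0,0,-10,0],
    [3,0,5,-15,0],
    [5,-4,10,-18,0],
    [7,-8,15,-20,0],
    [8.5,-12,20,-22,0],
    [8.5,-16,25,-22,0],
    [8.5,-20,30,-22,0],
    [8.5,-20,30,-22,0],
    [8.5,-20,30,-22,0],
  ],
)

```text
time_s: 38.62
tcp_pos: [0.6744, 0.1758, 0.2915]
ee_rot: [0.01, 0.725, 0.689, 0.006]
contact_force: [-0.7, -0.1, 0.5]
finger_gap: 0.996
```

```bash
python3 - <<'E'
from m import *; import pickle
st(); k=shot("wrist"); pickle.dump({a:k[a] for a in k if a!="c"},open("w8.pkl","wb"))
cv2.imwrite("pics/w8.png",k["im"])
E
```

```text
t 38.62 tcp [0.6744 0.1758 0.2915] toolx [ 0.051  0.999 -0.005] tooly [ 0.998 -0.051  0.023] F [-0.7 -0.1  0.5] gap 0.996 q [ 0.22  0.26  1.5  -0.01  1.36  0.28]
```

View pics/w8.png

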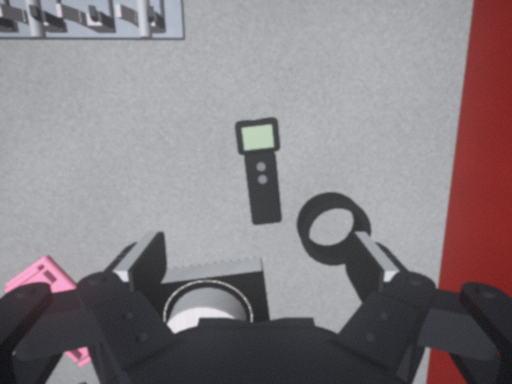

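```bash
cat >> m.py <<'E'
def handset(k,guess,z=.028):
    g=cv2.cvtColor(k["im"],cv2.COLOR_BGR2GRAY); b=k["im"].astype(int)
    scr=((b[:,:,1]-b[:,:,0]>12)&(b[:,:,1]-b[:,:,2]>8)).astype(np.uint8)
    n,l,s,c=cv2.connectedComponentsWithStats(scr); i=1+s[1:,4].argmax(); sp=c[i]; scp=onz(k,sp,.030)[0,:2]
    m=((g<100)|(l==i)).astype(np.uint8); m=cv2.morphologyEx(m,cv2.MORPH_CLOSE,np.ones((3,3))); n,l,s,c=cv2.connectedComponentsWithStats(m)
    j=l[int(sp[1]),int(sp[0])]; cn=max(mk(l==j),key=len)[:,0,:]; P=onz(k,cn,z)[:,:2].astype(np.float32); r=cv2.minAreaRect(P)
    bx=cv2.boxPoints(r); e=[bx[1]-bx[0],bx[2]-bx[1]]; d=max(e,key=np.linalg.norm); d=d/np.linalg.norm(d); d=d*np.sign((scp-np.array(r[0]))@d)
    return dict(screen=np.round(scp,4),scr_area=int(s[i,4]) if i<n else 0,rect=np.round(r[0],4),size=np.round(r[1],4),ang=round(float(np.arctan2(d[1],d[0])),3))
E
python3 - <<'E'
from m import *; import pickle
k=pickle.load(open("w8.pkl","rb")); h=handset(k,None,.028); print(h); print(handset(k,None,.0))
for n in ("scene","side"):
    try: print(n,handset(shot(n),None))
    except Exception as e: print(n,e)
E
```

```text
{'screen': array([0.6845, 0.199 ]), 'scr_area': 483, 'rect': array([0.6872, 0.1486]), 'size': array([0.0555, 0.1466]), 'ang': 1.631}
{'screen': array([0.6845, 0.199 ]), 'scr_area': 483, 'rect': array([0.6881, 0.1422]), 'size': array([0.0593, 0.1568]), 'ang': 1.631}
scene {'screen': array([0.6825, 0.2008]), 'scr_area': 18355, 'rect': array([0.7291, 0.1115]), 'size': array([0.1353, 0.2596]), 'ang': 2.306}
side {'screen': array([0.685 , 0.1978]), 'scr_area': 19, 'rect': array([0.6752, 0.143 ]), 'size': array([0.1545, 0.0704]), 'ang': 1.558}
```

Call:
carry_out(
  moves=[
    [7,-2.8,1.5,3,-0.11],
    [7,-2.8,1.5,9,-0.11],
    [7,-2.8,1.5,15,-0.11],
    [7,-2.8,1.5,20,-0.11],
    [7,-2.8,1.5,23,-0.11],
    [7,-2.8,1.5,23,-0.11],
    [7,-2.8,1.5,23,-0.11],
  ],
)

```text
time_s: 39.65
tcp_pos: [0.692, 0.1497, 0.0641]
ee_rot: [0.011, 0.684, 0.729, 0.007]
contact_force: [0.3, 0.4, 0.6]
finger_gap: 0.819
```

```bash
python3 - <<'E'
from m import *
to((.6875,.147,.006),.06)
for n in ("scene","side"):
    k=shot(n); im=k["im"]; hsv=cv2.cvtColor(im,cv2.COLOR_BGR2HSV); p=proj(k,[.352,-.315,.012])[0].astype(int); print(n,p,"floor",im[p[1],p[0]],"bench",im[proj(k,[.352,-.15,0])[0].astype(int)[1],proj(k,[.352,-.15,0])[0].astype(int)[0]])
    f=im[p[1]-2:p[1]+3,p[0]-2:p[0]+3].reshape(-1,3).mean(0); m=(np.abs(im.astype(int)-f).max(2)<26).astype(np.uint8)
    m=cv2.morphologyEx(m,cv2.MORPH_CLOSE,np.ones((5,5))); m=cv2.morphologyEx(m,cv2.MORPH_OPEN,np.ones((3,3))); nn,l,s,c=cv2.connectedComponentsWithStats(m); i=l[p[1],p[0]]; cn=max(mk(l==i),key=len)[:,0,:]
    for z in (.006,.012):
        r=cv2.minAreaRect(onz(k,cn,z)[:,:2].astype(np.float32)); print(z,np.round(r[0],4),np.round(r[1],4),round(r[2],2))
    cv2.drawContours(im,[cn[:,None]],-1,(0,0,255),1)
    cv2.imwrite(f"pics/cr_{n}.png",cv2.resize(im[p[1]-40:p[1]+40,p[0]-50:p[0]+50],None,fx=4,fy=4,interpolation=cv2.INTER_NEAREST))
a=cv2.imread("pics/cr_scene.png");b=cv2.imread("pics/cr_side.png");cv2.imwrite("pics/cr.png",np.hstack([a,b]))
E
```

```text
t 39.65 tcp [0.692  0.1497 0.0641] toolx [-0.064  0.998 -0.006] tooly [0.998 0.064 0.025] F [0.3 0.4 0.6] gap 0.819 q [ 0.18  0.45  1.69 -0.01  0.99  0.12]
-> shift cm [-0.21 -0.6   5.79] turn 0.004
scene [218 142] floor [108 103  97] bench [ 76  60 113]
0.006 [ 0.3478 -0.3242] [0.1367 0.214 ] 13.33
0.012 [ 0.3536 -0.3207] [0.1358 0.2125] 13.33
side [233 298] floor [147 139 129] bench [186 186 177]
0.006 [ 0.3473 -0.3147] [0.0955 0.1938] 17.59
0.012 [ 0.3456 -0.3183] [0.0947 0.1922] 17.59
```

View pics/cr.png

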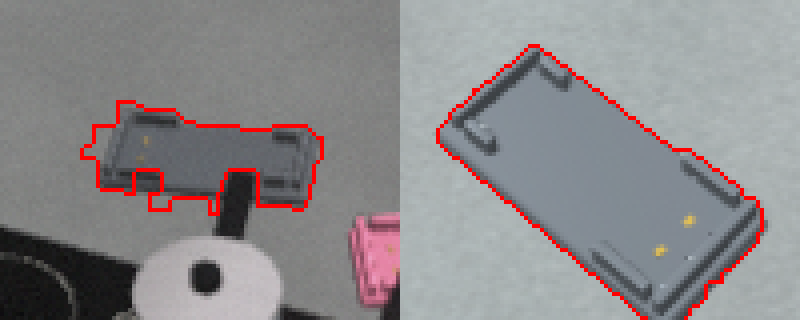

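Call:
carry_out(
  moves=[
    [7,-0.2,-0.6,2,0],
    [7,-0.2,-0.6,4.5,0],
    [7,-0.2,-0.6,5.7,0],
    [6,-0.2,-0.6,5.7,0],
    [5,-0.2,-0.6,5.7,0],
    [4.6,-0.2,-0.6,5.7,0],
    [0,-0.2,-0.6,5.6,0],
    [0,-0.2,-0.6,5.5,0],
    [0,-0.2,-0.6,5.5,0],
  ],
  newtons=60,
)

```text
time_s: 40.88
tcp_pos: [0.6885, 0.1467, 0.01]
ee_rot: [0.011, 0.684, 0.729, 0.008]
contact_force: [0.1, 0.7, -2.5]
finger_gap: 0.502
```

Call:
carry_out(
  moves=[
    [0,0,0,-0.2,0],
    [0,0,0,-2,0],
    [0,0,0,-5,0],
    [0,0,0,-5,0],
  ],
)

```text
time_s: 41.38
tcp_pos: [0.6906, 0.1476, 0.0647]
ee_rot: [0.014, 0.684, 0.729, 0.011]
contact_force: [0.9, -0.0, -1.1]
finger_gap: 0.498
```

```bash
python3 - <<'E'
from m import *; import pickle
to((.40,-.2,.30),.06-2.895+.0)
k=pickle.load(open("w1.pkl","rb")); C=np.array([(403,397),(415,460),(545,367),(540,440)])*.64
for z in (0,.012,.026): print(z,np.round(onz(k,C,z)[:,:2],4).tolist())
k=shot("wrist"); cv2.imwrite("pics/w9.png",k["im"])
E
```

```text
t 41.38 tcp [0.6906 0.1476 0.0647] toolx [-0.063  0.998 -0.005] tooly [0.997 0.064 0.035] F [ 0.9 -0.  -1.1] gap 0.498 q [ 0.18  0.44  1.7  -0.01  0.97  0.12]
-> shift cm [-32.97 -30.37 -24.43] turn 2.899
0 [[0.3545, -0.2198], [0.2716, -0.2415], [0.4058, -0.3793], [0.3114, -0.3886]]
0.012 [[0.3607, -0.2192], [0.2798, -0.2403], [0.4108, -0.3748], [0.3187, -0.384]]
0.026 [[0.368, -0.2184], [0.2894, -0.239], [0.4167, -0.3696], [0.3272, -0.3785]]
```

Call:
carry_out(
  moves=[
    [0,0,0,-5,0],
    [0,0,0,-11,0.15],
    [0,-3,-2,-17,0.33],
    [0,-8,-5,-19.5,0.51],
    [0,-13,-8,-19.6,0.69],
    [0,-18,-11,-19.6,0.87],
    [0,-23,-13.5,-19.6,1.05],
    [0,-28,-16,-19.6,1.23],
    [0,-33,-18.5,-19.6,1.41],
    [0,-38,-21,-19.6,1.59],
  ],
)

```text
time_s: 42.68
tcp_pos: [0.496, -0.2458, 0.2528]
ee_rot: [0.002, 1.0, 0.019, 0.015]
contact_force: [0.6, -1.1, -2.2]
finger_gap: 0.498
```

```bash
python3 -c "
from m import *
to((.484,-.277,.25),-2.85)"
```

```text
t 42.67 tcp [ 0.496  -0.2458  0.2528] toolx [0.999 0.039 0.03 ] tooly [ 0.039 -0.999  0.004] F [ 0.6 -1.1 -2.2] gap 0.498 q [-0.51  0.    1.86  0.01  1.25  1.02]
-> shift cm [-1.32  3.08  0.25] turn 1.318
```

Call:
carry_out(
  moves=[
    [0,-0.5,1,0.2,0.18],
    [0,-1,2,0.2,0.36],
    [0,-1.3,3.1,0.2,0.54],
    [0,-1.3,3.1,0.2,0.72],
    [0,-1.3,3.1,0.2,0.9],
    [0,-1.3,3.1,0.2,1.08],
    [0,-1.3,3.1,0.2,1.26],
    [0,-1.3,3.1,0.2,1.318],
    [0,-1.3,3.1,0.2,1.318],
    [0,-1.3,3.1,0.2,1.318],
  ],
)

```text
time_s: 43.92
tcp_pos: [0.4839, -0.277, 0.2498]
ee_rot: [-0.008, 0.802, -0.597, 0.012]
contact_force: [-0.8, 0.7, -1.8]
finger_gap: 0.494
```

```bash
python3 - <<'E'
from m import *; import pickle
st(); k=shot("wrist"); pickle.dump({a:k[a] for a in k if a!="c"},open("w10.pkl","wb")); cv2.imwrite("pics/w10.png",cv2.resize(k["im"],(800,600),interpolation=cv2.INTER_CUBIC))
E
```

```text
t 43.92 tcp [ 0.4839 -0.277   0.2498] toolx [ 0.288 -0.958  0.011] tooly [-0.957 -0.288 -0.028] F [-0.8  0.7 -1.8] gap 0.494 q [-0.57  0.01  1.85  0.01  1.25  2.27]
```

View pics/w10.png

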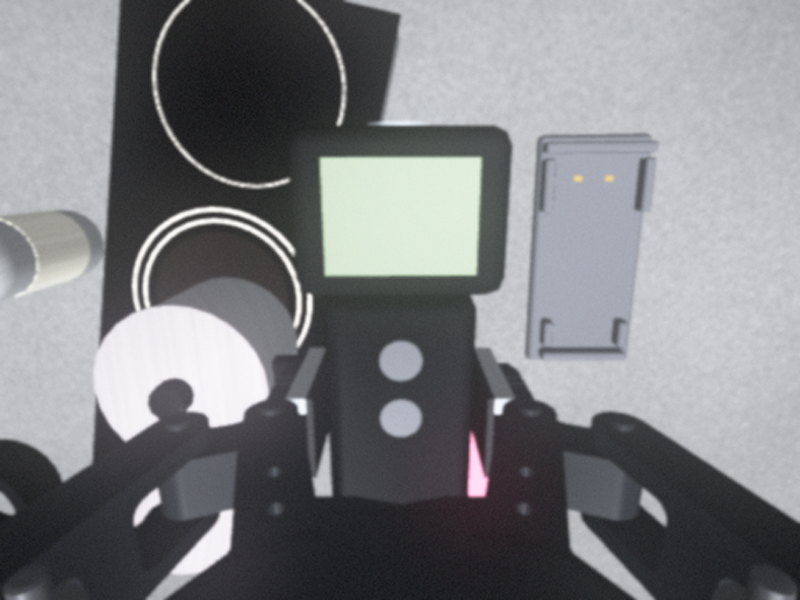

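```bash
python3 - <<'E'
from m import *; import pickle
k=pickle.load(open("w10.pkl","rb")); g=cv2.GaussianBlur(cv2.cvtColor(k["im"],cv2.COLOR_BGR2GRAY),(3,3),0).astype(int)
# side edges of base between walls: rows
L=[];Rr=[]
for y in range(142,200,4):
    r=g[y,325:430]; dl=np.diff(r[:30]); x1=325+dl.argmin()+.5; rr=g[y,390:430]; x2=390+np.diff(rr).argmax()+.5
    L.append(onz(k,[(x1,y)],.012)[0,:2]);Rr.append(onz(k,[(x2,y)],.012)[0,:2])
L=np.array(L);Rr=np.array(Rr)
for P in (L,Rr):
    v=cv2.fitLine(P.astype(np.float32),cv2.DIST_HUBER,0,.001,.001).ravel(); print("edge angle",np.arctan2(v[1],v[0]).round(3),v[2:].round(4), np.abs((P-v[2:])@[-v[1],v[0]]).max().round(4))
print("width",np.linalg.norm(L-Rr,axis=1).round(4))
for x0,x1 in ((352,347),(385,380)):
    ys=np.arange(80,236); xs=np.round(x0+(x1-x0)*(ys-90)/130).astype(int); v=g[ys,xs]; print("profile",[(int(y),int(a)) for y,a in zip(ys,v) if y<106 or y>208])
E
```

```text
edge angle -1.272 [ 0.3867 -0.2971] 0.0007
edge angle -1.266 [ 0.3008 -0.3126] 0.0006
width [0.086  0.0875 0.0866 0.0869 0.0859 0.0874 0.0865 0.0868 0.0858 0.0861
 0.0864 0.0867 0.0857 0.0873 0.0876]
profile [(80, 200), (81, 201), (82, 200), (83, 197), (84, 190), (85, 174), (86, 153), (87, 140), (88, 145), (89, 152), (90, 148), (91, 145), (92, 150), (93, 159), (94, 164), (95, 166), (96, 165), (97, 164), (98, 164), (99, 164), (100, 158), (101, 148), (102, 146), (103, 155), (104, 155), (105, 158), (209, 108), (210, 109), (211, 110), (212, 110), (213, 111), (214, 112), (215, 113), (216, 113), (217, 115), (218, 120), (219, 130), (220, 136), (221, 132), (222, 116), (223, 100), (224, 94), (225, 101), (226, 114), (227, 129), (228, 143), (229, 159), (230, 179), (231, 195), (232, 202), (233, 206), (234, 206), (235, 206)]
profile [(80, 198), (81, 197), (82, 196), (83, 195), (84, 189), (85, 172), (86, 149), (87, 141), (88, 149), (89, 154), (90, 150), (91, 150), (92, 159), (93, 167), (94, 170), (95, 169), (96, 164), (97, 160), (98, 164), (99, 169), (100, 172), (101, 172), (102, 172), (103, 172), (104, 171), (105, 171), (209, 169), (210, 170), (211, 170), (212, 170), (213, 170), (214, 170), (215, 170), (216, 170), (217, 169), (218, 169), (219, 168), (220, 164), (221, 149), (222, 124), (223, 104), (224, 101), (225, 115), (226, 137), (227, 156), (228, 167), (229, 174), (230, 183), (231, 192), (232, 198), (233, 199), (234, 198), (235, 199)]
```

```bash
python3 - <<'E'
from m import *; import pickle
k=pickle.load(open("w10.pkl","rb")); u=np.array([.2972,-.9548]); n=np.array([.9548,.2972])
print("cam u,n",k["p"][:2]@u,k["p"][:2]@n,k["p"][2])
for y,x in ((85.5,385),(92,385),(97,385),(98,385),(221.5,380),(223.5,380),(226,380),(230,380)):
    print(y,[ (z,(onz(k,[(x,y)],z)[0,:2]@u).round(4)) for z in (0,.012,.026)])
p=k["s"]["tcp_pos"]; print("tcp u",p[:2]@u)
# gold contacts
b=k["im"].astype(int); m=(b[:,:,2]-b[:,:,0]>40); ys,xs=np.where(m); s=(xs>330)&(xs<430); print("gold px",xs[s].mean(),ys[s].mean(),onz(k,[(xs[s].mean(),ys[s].mean())],.012)[0,:2]@np.c_[u,n])
# held handset: screen centre + tail button line, at its height ~ tcp z+.0205
h=((b[:,:,1]-b[:,:,0]>8)&(b[:,:,1]-b[:,:,2]>5)).astype(np.uint8); N,l,st_,c=cv2.connectedComponentsWithStats(h); i=1+st_[1:,4].argmax(); print("screen",c[i],st_[i])
R_=rot(k["s"]["ee_rot"]); 
cn=max(mk(l==i),key=len); r=cv2.minAreaRect(onz(k,cn[:,0],p[2]+.020)[:,:2].astype(np.float32)); bx=cv2.boxPoints(r); print("screen world",np.round(r[0],4),np.round(r[1],4),[np.arctan2(*(bx[j+1]-bx[j])[::-1]).round(3) for j in (0,1,2)],"rel tcp u,n",(np.array(r[0])-p[:2])@np.c_[R_[:2,0],R_[:2,1]])
E
```

```text
cam u,n 0.4727461881185852 0.3749422466613322 0.3924931325088089
85.5 [(0, np.float64(0.499)), (0.012, np.float64(0.4982)), (0.026, np.float64(0.4973))]
92 [(0, np.float64(0.4914)), (0.012, np.float64(0.4908)), (0.026, np.float64(0.4902))]
97 [(0, np.float64(0.4855)), (0.012, np.float64(0.4851)), (0.026, np.float64(0.4846))]
98 [(0, np.float64(0.4843)), (0.012, np.float64(0.4839)), (0.026, np.float64(0.4835))]
221.5 [(0, np.float64(0.3219)), (0.012, np.float64(0.3265)), (0.026, np.float64(0.3319))]
223.5 [(0, np.float64(0.3189)), (0.012, np.float64(0.3236)), (0.026, np.float64(0.3291))]
226 [(0, np.float64(0.3153)), (0.012, np.float64(0.3201)), (0.026, np.float64(0.3257))]
230 [(0, np.float64(0.3094)), (0.012, np.float64(0.3144)), (0.026, np.float64(0.3202))]
tcp u 0.4083326605896187
gold px 380.02702702702703 113.72972972972973 [0.4656597 0.2349337]
screen [255.88669702 137.69360142] [ 204   99  105   79 7908]
screen world [ 0.4984 -0.3275] [0.0414 0.0314] [np.float32(-1.275), np.float32(0.296), np.float32(1.867)] rel tcp u,n [0.05254937 0.00067544]
```

Call:
carry_out(
  moves=[
    [0,0,4,0,-0.01],
    [0,0,9,0,-0.01],
    [0,-0.3,13,2,-0.01],
    [0,-0.3,14.7,6,-0.01],
    [0,-0.3,14.7,11,-0.01],
    [0,-0.3,14.7,15,-0.01],
    [0,-0.3,14.7,16.6,-0.01],
    [0,-0.3,14.7,16.6,-0.01],
    [0,-0.3,14.7,16.6,-0.01],
  ],
)

```text
time_s: 45.1
tcp_pos: [0.3487, -0.3182, 0.0818]
ee_rot: [-0.008, 0.805, -0.592, 0.014]
contact_force: [0.9, -0.3, -1.5]
finger_gap: 0.5
```

```bash
python3 - <<'E'
from m import *
to((.3469,-.3172,.023),-2.84); k=shot("wrist"); p=k["s"]["tcp_pos"]; R_=rot(k["s"]["ee_rot"])
b=k["im"].astype(int); h=((b[:,:,1]-b[:,:,0]>8)&(b[:,:,1]-b[:,:,2]>5)).astype(np.uint8); N,l,s,c=cv2.connectedComponentsWithStats(h); i=1+s[1:,4].argmax(); print(c[i],s[i], (onz(k,c[i],p[2]+.02)[0,:2]-p[:2])@R_[:2,:2])
for n in ("scene","side"):
    q=shot(n); print(n,blob(q,[.609,-.15,.16],30,0,100,.153,30),blob(q,[.598,-.06,.124],12,0,110,.117)) 
    cv2.imwrite(f"pics/z_{n}.png",q["im"])
E
```

```text
t 45.1 tcp [ 0.3487 -0.3182  0.0818] toolx [ 0.298 -0.955  0.014] tooly [-0.954 -0.298 -0.029] F [ 0.9 -0.3 -1.5] gap 0.5 q [-0.81  0.01  2.19  0.03  0.92  2.02]
-> shift cm [-0.23  0.31  5.87] turn 0.001
[256.37251312 138.04003418] [ 204   98  108   87 8193] [0.05293851 0.00098703]
scene [(array([224.1, 150.8]), 309, array([ 0.5141, -0.2028])), (array([209.8, 193.7]), 821, array([ 0.6741, -0.1618])), (array([218.9, 171.1]), 52, array([ 0.5922, -0.1784])), (array([242.1, 183.3]), 105, array([ 0.6058, -0.1012]))] [(array([247.9, 182.3]), 26, array([ 0.5667, -0.1021])), (array([265.5, 181.9]), 19, array([ 0.5444, -0.0578])), (array([257.7, 194.9]), 55, array([ 0.5973, -0.0584]))]
side [(array([293., 158.]), 651, array([ 0.6712, -0.0879])), (array([265.7, 171.3]), 45, array([ 0.5726, -0.1004])), (array([289.6, 185.2]), 56, array([ 0.5932, -0.181 ])), (array([311.8, 200.2]), 78, array([ 0.6065, -0.2555])), (array([263.1, 201.6]), 56, array([ 0.5021, -0.199 ]))] [(array([265.7, 171.3]), 45, array([ 0.5988, -0.0611]))]
```

Call:
carry_out(
  moves=[
    [0,-0.2,0.3,1,0],
    [0,-0.2,0.3,2.5,0],
    [0,-0.2,0.3,3.8,0],
    [0,-0.2,0.3,4.8,0],
    [0,-0.2,0.3,5.6,0],
    [0,-0.2,0.3,5.9,0],
    [0,-0.2,0.3,5.9,0],
  ],
)

```text
time_s: 46.12
tcp_pos: [0.3467, -0.3171, 0.023]
ee_rot: [-0.008, 0.806, -0.592, 0.014]
contact_force: [-1.7, 1.6, 2.6]
finger_gap: 0.497
```

```bash
python3 -c "
from m import *
to((.3469,-.3172,.022),-2.84)"
```

```text
t 46.12 tcp [ 0.3467 -0.3171  0.023 ] toolx [ 0.298 -0.955  0.013] tooly [-0.954 -0.298 -0.028] F [-1.7  1.6  2.6] gap 0.497 q [-0.81  0.1   2.23  0.03  0.79  2.01]
-> shift cm [ 0.01 -0.01  0.1 ] turn 0.001
```

Call:
carry_out(
  moves=[
    [4.8,0,0,0,0],
    [5.5,0,0,0,0],
    [6.2,0,0,0,0],
    [6.2,0,0,-1,0],
    [6.2,0,0,-4,0],
    [6.2,0,0,-10,0],
    [6.2,0,0,-16,0],
    [6.2,0,-3,-21,0],
    [6.2,0,-8,-25,0],
    [6.2,0,-8,-25,0],
  ],
)

```text
time_s: 47.38
tcp_pos: [0.4193, -0.2931, 0.2808]
ee_rot: [-0.008, 0.806, -0.591, 0.019]
contact_force: [-0.7, 0.3, -0.6]
finger_gap: 0.726
```

```bash
python3 - <<'E'
from m import *; import pickle
st(); k=shot("wrist"); pickle.dump({a:k[a] for a in k if a!="c"},open("w11.pkl","wb")); cv2.imwrite("pics/w11.png",cv2.resize(k["im"],(800,600),interpolation=cv2.INTER_CUBIC))
print(handset(k,None,.038))
E
```

```text
t 47.38 tcp [ 0.4193 -0.2931  0.2808] toolx [ 0.3   -0.954  0.021] tooly [-0.953 -0.301 -0.035] F [-0.7  0.3 -0.6] gap 0.726 q [-0.67 -0.1   1.91  0.02  1.3   2.16]
{'screen': array([ 0.3602, -0.3684]), 'scr_area': 70931, 'rect': array([ 0.3476, -0.3174]), 'size': array([0.061 , 0.1495]), 'ang': -1.277}
```

View pics/w11.png

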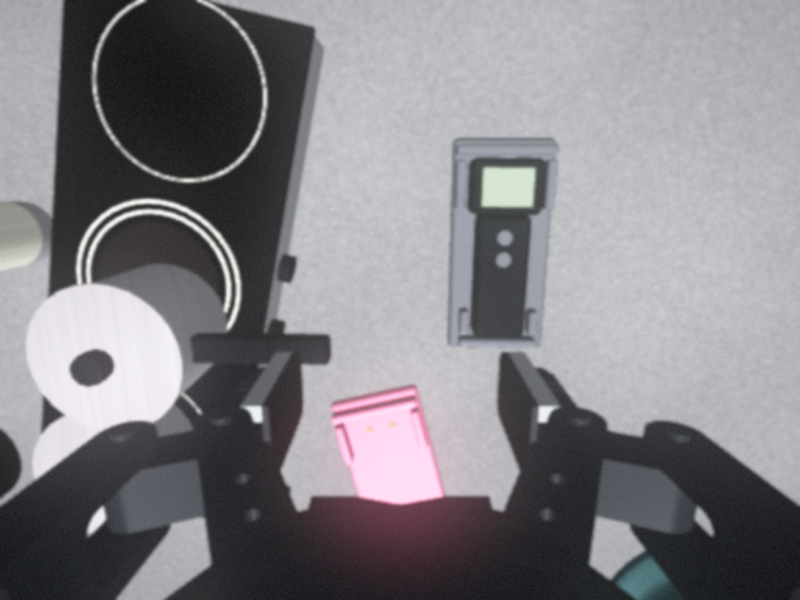

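```bash
python3 - <<'E'
from m import *; import pickle
k=pickle.load(open("w11.pkl","rb")); s=.64
print("knob",onz(k,np.array([(92,367)])*s,.153)[0],"handle pts",onz(k,np.array([(328,348),(260,348),(215,348)])*s,.117)[:,:2].round(4).tolist())
for n in ("scene","side"):
    q=shot(n); print(n,blob(q,[.593,-.18,.16],9,0,115,.153,30))
to((.50,-.23,.34),-1.3)
E
```

```text
knob [ 0.59282327 -0.18064654  0.153     ] handle pts [[0.4561, -0.225], [0.5016, -0.2099], [0.532, -0.1999]]
scene [(array([218.8, 170.9]), 61, array([ 0.5919, -0.1791]))]
side [(array([289.6, 185.2]), 60, array([ 0.5933, -0.181 ]))]
t 47.52 tcp [ 0.4143 -0.2919  0.2742] toolx [ 0.298 -0.954  0.011] tooly [-0.954 -0.299 -0.027] F [-0.5 -0.1 -0.3] gap 0.728 q [-0.67 -0.1   1.92  0.02  1.3   2.16]
-> shift cm [ -3.27 -10.2   -6.35] turn -1.538
```

Call:
carry_out(
  moves=[
    [5,-1,-2,0,-0.18],
    [5,-2,-4,0,-0.36],
    [5,-3,-6,0,-0.54],
    [5,-4,-8,0,-0.72],
    [5,-5.1,-9.4,1,-0.9],
    [5,-5.1,-9.4,2,-1.08],
    [5,-5.1,-9.4,2,-1.26],
    [5,-5.1,-9.4,2,-1.44],
    [5,-5.1,-9.4,2,-1.585],
    [5,-5.1,-9.4,2,-1.585],
  ],
)

```text
time_s: 48.78
tcp_pos: [0.4873, -0.2153, 0.2539]
ee_rot: [0.003, 0.988, 0.157, 0.012]
contact_force: [-0.2, -0.2, 0.6]
finger_gap: 0.585
```

```bash
python3 - <<'E'
from m import *
to((.4882,-.2148,.1),-1.255); k=shot("wrist"); cv2.imwrite("pics/w12.png",k["im"]); g=cv2.cvtColor(k["im"],cv2.COLOR_BGR2GRAY)
print("knob",blob(k,[.5927,-.1805,.16],24,0,110,.153,60))
for r in (.14,.13,.12,.11,.1,.09,.08):
    c=np.array([.5927,-.1805])-r*np.array([.950,.311]); u=proj(k,[*c,.122])[0]; y=int(round(u[1])); x=int(round(u[0]))
    if 0<=y<384:
        w=np.where(g[y,x-30:x+30]<100)[0]+x-30; w=w if len(w) else [0,0]; print(r,x,y,min(w),max(w),np.round(onz(k,[((min(w)+max(w))/2,y)],.122)[0,:2],4))
E
```

```text
t 48.77 tcp [ 0.4873 -0.2153  0.2539] toolx [0.951 0.309 0.024] tooly [ 0.309 -0.951  0.009] F [-0.2 -0.2  0.6] gap 0.585 q [-0.47 -0.04  1.89  0.01  1.26  0.78]
-> shift cm [-0.26 -0.15 15.39] turn -0.001
knob [(array([253.2,  44.5]), 641, array([ 0.5936, -0.1801]))]
0.14 254 211 244 261 [ 0.4592 -0.2228]
0.13 254 201 243 261 [ 0.4685 -0.2193]
0.12 254 191 243 261 [ 0.4779 -0.2163]
0.11 254 180 243 262 [ 0.4881 -0.2135]
0.1 254 170 243 262 [ 0.4972 -0.2106]
0.09 254 159 243 262 [ 0.5069 -0.2074]
0.08 254 148 243 283 [ 0.5195 -0.2134]
```

Call:
carry_out(
  moves=[
    [5,-0.2,-0.2,5,0],
    [5,-0.2,-0.2,10,0],
    [5,-0.2,-0.2,14,0],
    [5,-0.2,-0.2,15.3,0],
    [5,-0.2,-0.2,15.3,0],
    [4,-0.2,-0.2,15.3,0],
    [3,-0.2,-0.2,15.3,0],
    [2.5,-0.2,-0.2,15.3,0],
    [2.4,-0.2,-0.2,15.3,0],
  ],
  newtons=40,
)

```text
time_s: 49.95
tcp_pos: [0.4894, -0.2144, 0.1019]
ee_rot: [0.003, 0.988, 0.156, 0.013]
contact_force: [0.1, -0.7, -0.0]
finger_gap: 0.283
```

Call:
carry_out(
  moves=[
    [2.2,0,0,0.1,0],
    [0,0,0,0.05,0],
    [0,0,0,0,0],
    [0,0,0,0,0],
    [0,0,0,0,0],
  ],
)

```text
time_s: 50.58
tcp_pos: [0.4893, -0.2141, 0.1015]
ee_rot: [0.003, 0.988, 0.156, 0.013]
contact_force: [2.5, 2.3, -3.9]
finger_gap: 0.228
```

```bash
python3 - <<'E'
from m import *
for n in ("scene","side"):
    q=shot(n); print(n,blob(q,[.593,-.18,.16],9,0,115,.153,30))
p=readout.sense()["tcp_pos"]; to(p+np.array([.6092-.5928,-.2096+.1803,0]))
E
```

```text
scene [(array([218.7, 171. ]), 59, array([ 0.5922, -0.1791]))]
side [(array([289.6, 185.2]), 60, array([ 0.5933, -0.181 ]))]
t 50.67 tcp [ 0.4892 -0.2142  0.1016] toolx [0.951 0.308 0.025] tooly [ 0.308 -0.951  0.01 ] F [ 2.1  1.7 -3.8] gap 0.224 q [-0.47  0.1   2.05  0.01  0.97  0.78]
-> shift cm [0.66 3.29 0.05] turn 0
```

Call:
carry_out(
  moves=[
    [0,0,0,0.07,0],
    [0,0.1,0.5,0.08,0],
    [0,0.25,1.2,0.09,0],
    [0,0.4,1.9,0.1,0],
    [0,0.5,2.6,0.11,0],
    [0,0.65,3.1,0.12,0],
    [0,0.65,3.3,0.12,0],
    [0,0.65,3.3,0.12,0],
  ],
)

```text
time_s: 51.68
tcp_pos: [0.5051, -0.2431, 0.1012]
ee_rot: [0.002, 0.988, 0.157, 0.012]
contact_force: [-2.3, 4.5, 1.8]
finger_gap: 0.224
```

```bash
python3 - <<'E'
from m import *
st()
for n in ("scene","side"):
    q=shot(n); print(n,blob(q,[.609,-.2096,.16],9,0,115,.153,30))
E
```

```text
t 51.67 tcp [ 0.5051 -0.2431  0.1012] toolx [0.951 0.309 0.023] tooly [ 0.309 -0.951  0.008] F [-2.3  4.5  1.8] gap 0.224 q [-0.5   0.15  1.99  0.01  0.97  0.75]
scene [(array([207.2, 171.5]), 57, array([ 0.6074, -0.2068]))]
side [(array([301. , 189.3]), 61, array([ 0.6086, -0.2089]))]
```

Call:
carry_out(
  moves=[
    [0,0.05,0.15,0,0],
    [0,0.1,0.3,0,0],
    [0,0.1,0.3,0,0],
    [0,0.1,0.25,0,0],
  ],
)

```text
time_s: 52.28
tcp_pos: [0.5062, -0.245, 0.1011]
ee_rot: [0.002, 0.988, 0.157, 0.012]
contact_force: [-1.7, 2.8, 1.0]
finger_gap: 0.225
```

```bash
python3 - <<'E'
from m import *
st()
for n in ("scene","side"):
    q=shot(n); print(n,blob(q,[.609,-.2096,.16],9,0,115,.153,30))
E
```

```text
t 52.27 tcp [ 0.5062 -0.245   0.1011] toolx [0.951 0.31  0.022] tooly [ 0.31  -0.951  0.008] F [-1.7  2.8  1. ] gap 0.225 q [-0.5   0.16  1.99  0.01  0.98  0.75]
scene [(array([206.4, 171.5]), 55, array([ 0.6084, -0.2086]))]
side [(array([301.7, 189.6]), 60, array([ 0.6092, -0.2109]))]
```

Centred at about (0.6088, −0.2098). Release and retreat to a viewing pose.

Call:
carry_out(
  moves=[
    [2.2,0,0,0,0],
    [3,0,0,0,0],
    [4,0,0,0,0],
    [5,0,0,0,0],
    [5,0,0,-4,0],
    [5,0,0,-10,0],
    [5,0,0,-16,0],
    [5,0,0,-22,0],
    [5,0,0,-26,0],
    [5,0,0,-26,0],
  ],
)

```text
time_s: 53.62
tcp_pos: [0.5019, -0.246, 0.3665]
ee_rot: [0.005, 0.988, 0.157, 0.015]
contact_force: [0.7, 0.1, 0.4]
finger_gap: 0.585
```

```bash
python3 - <<'E'
from m import *
st(); k=shot("wrist"); S=shot("scene");D=shot("side")
print(blob(k,[.609,-.2096,.16],22,0,115,.153,60),blob(k,[.598,-.06,.124],22,0,115,.117,60))
for q in (S,D): print(blob(q,[.609,-.2096,.16],9,0,115,.153,30),blob(q,[.598,-.06,.124],9,0,110,.117,30))
cv2.imwrite("pics/f1.png",np.hstack([S["im"][80:300,100:470],D["im"][80:380,100:500][:220]]))
cv2.imwrite("pics/f2.png",cv2.resize(k["im"],(640,480)))
E
```

```text
t 53.62 tcp [ 0.5019 -0.246   0.3665] toolx [0.95  0.309 0.029] tooly [ 0.309 -0.951  0.015] F [0.7 0.1 0.4] gap 0.585 q [-0.51 -0.03  1.69  0.01  1.46  0.75]
[(array([252. ,  66.1]), 261, array([ 0.6103, -0.2102]))] [(array([129.3,  38.7]), 264, array([ 0.599 , -0.0599]))]
[(array([206.4, 171.5]), 57, array([ 0.6085, -0.2088]))] [(array([257.7, 195. ]), 56, array([ 0.5976, -0.0583]))]
[(array([301.7, 189.6]), 60, array([ 0.6092, -0.2109]))] [(array([265.7, 171.3]), 45, array([ 0.5988, -0.0611]))]
```

View pics/f1.png

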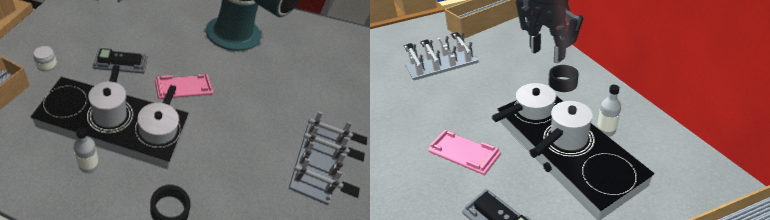

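View pics/f2.png

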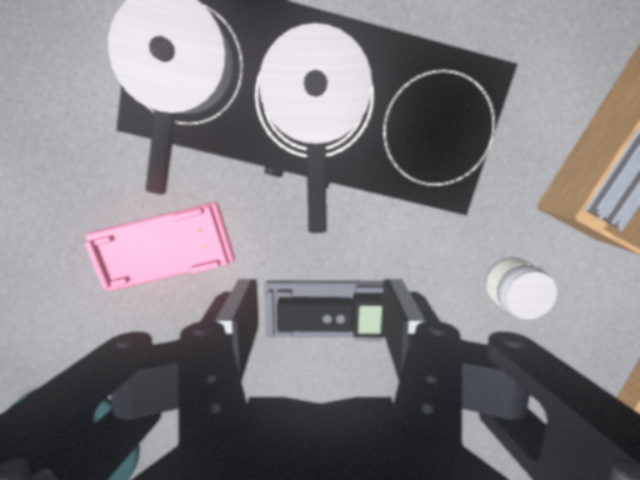

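```bash
python3 -c "
from h import *
print(robot.finish_job()); st()"
```

```text
the job is handed in; nothing more can be done
None
the job is handed in; nothing more can be done
```

The job is done and handed in at about 54 s on the robot's clock.

- **Pan:** slid by its handle onto the free resting ring. The last views put it about 1–2 mm from the ring's centre.
- **Saucepan:** slid onto the heating position after the pan. Later in the run it was found about 3 cm off, with no contact from the arm, so I slid it back after the rods and handset were done. The last views put it about 1 mm from centre.
- **Keeping the pots level:** closing the grip pressed briefly on the pan handle (about 7 N) and pulled up on the saucepan's (up to about 4 N). I eased both off before sliding. The pan looked level in a picture while gripped; nothing else directly measured tipping.
- **Rods:** three were on the bench, and they are in the first, second and fourth clips. Pressing each from above with shut fingers (10–14 N) met it at 64 mm, which is where a fully home rod's top should be.
- **Handset:** it is in the grey cradle, screen up and head at the wide end. Its centre measured under 1 mm from the seat. The pink look-alike was left alone.
- **Bystanders:** the oil bottle, tape and tin were never touched.

No final check failed. The two fixed cameras disagreed by 1–3 mm on the pot centres, and the tool had picked up a lean of about 2° by the end.

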